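Cross-stack the second layer of reagent cartons

ROBOT

A 7-joint arm with a two-finger parallel gripper is mounted at the origin on the work surface. World frame = base frame: x ahead of the robot, y to its left, z up, the work surface at z = 0. Lengths are in m, angles in rad, forces in N, time in s.
With the tool pointing down it reaches from about 0.35 to 0.9 m from the base axis. Payload 8.1 kg.
Tool frame: the origin (TCP) lies midway between the tips of the shut fingers; the grasp point (between the pads) lies 19 mm behind it; z points along the fingers, y is the direction in which the jaws open and shut (so a half turn about z gives the same grasp; the last joint's range is limited). The gripper opens to 92 mm and grips with 3 to 60 N. Pads are 19 mm wide; open, the fingers measure 130 mm over their backs; the gripper's body (75 mm by 190 mm) begins 47 mm behind the grasp point.
Start: joints at [1.138, 0.434, 0.025, 1.573, -0.012, 1.134, -0.075], TCP at [0.202, -0.591, 0.227] pointing down, gripper open.
Joint ranges: [-2.62, 2.62], [-0.44, 2.09], [-1.27, 1.32], [0.08, 2.57], [-1.32, 4.46], [0.12, 2], [-2.74, 2.74]. Speed limits (rad/s): [2.22, 2.22, 3.01, 3.01, 3.14, 3.14, 3.14].

INTERFACE

Orientations are given as a rotation vector (axis times angle).
In Python, from cell import monitor, get_image, get_calibration, workorder, look_for, masks_of gives the robot as it stands.
- The arm moves only by the shell command python3 -m crank 'ROWS' [FORCE]. ROWS is JSON, a list of rows, each a list of 3 entries, a list of its own where there are three numbers: the shift along the tool's x, y, z in cm, then the turn about the tool's z in degrees, then the closure in counts, from 0 (fully open) to 255 (shut). A call has 1 to 5 rows; each row shifts and turns the commanded pose from where the row before left it, along the tool's axes as they then stand; what a row does not reach is not made up. A row lasts 1/10 s, in which the tool goes at most 50 mm and 8.59 degrees, less where a joint would pass 70% of its speed; a pose out of reach is approached as far as the arm can. A call with a gripper value outside its range is refused whole. The fingers move at their own pace and stop on an object; FORCE is the grip in N (left out, the last holds). Time passes only in rows, so rows that do not move let the fingers close. It gives the time, the measured TCP pose, the force and the opening at its end, in the units of the state.
- monitor.observe(): the state, without advancing time (a new reading comes with each control period).
- get_image(name): name is "scene" or "top" or "wrist"; returns (picture, depth): 384x512x3 uint8, red, green, blue; 384x512 float32, m along the optical axis (not along the pixel's ray), 0 where there is no reading.
- get_calibration(name): a dict with "fx", "fy", "cx", "cy" (pixels), "R" (3x3) and "t" (3): a world point X has camera coordinates R X + t. Camera axes: x right, y down, z forward; pixel columns grow to the right and rows downward; lengths in m; the calibration is good to about 2 mm. A picture is of the moment at which its call begins: read the wrist's pose just before it. get_calibration takes no time and is no camera call; for the wrist camera it gives the pose at the moment of the call.
- workorder.sign_off(): hands the job in, once; it reports no verdict.
Trained networks look in the newest picture that a camera, given by its name, has taken for a name from the list of things; names that differ only in an ending like _2 or _b are one class to them, and where a whole thing is asked for, a point or a joint stands for the part that bears it (a point fixed in the world has none). Each returns a list of dicts, best first, with "score" (0 to 1); they miss things now and then, are a little off and sometimes report something else, mostly with a low value. They report only what shows in the picture. A call takes as long as a camera call. They do not tell look-alikes from the thing itself.
- look_for(label, camera): "location" ([x, y, z] in m, in world coordinates, good to about 4 mm: the middle of the surface that is visible of it).
- masks_of(label, camera): "region" (384x512 bool, what is visible of it).
The state is a dict: "clock": time; "joints": joint angles; "dq": joint speeds; "joint_efforts": joint torques, N m; "position": TCP position; "ee_rot": TCP orientation; "force": force on the tool from outside, world axes, zero at the start; "ft_torque": the same for the moment, N m; "width": opening from 0.0 (shut) to 1.0 (fully open).
Only numpy, scipy, OpenCV 4.12 (cv2) and the standard library are available. Lean on these libraries where they do the work, as an engineer would, in place of code of your own. Each camera call takes 0.05 s, during which the arm holds its last target.

TASK

Take the two reagent cartons from the sloping rack and lay them, tape side up, as the second layer on the blue-walled carrier tray, side by side and crosswise to the two cartons already lying there. Push the new layer up snug: ends against the two posts, one carton's long side against the solid wall and the other close against the first. They hold glassware, so set them down and push them gently, and do not shift the lower cartons or upset anything else.

Things in the scene. Friction and masses are not known exactly. Their poses are not given: they have to be found in the camera images.
- tray: square grey carrier tray, fixed to the bench; origin at its underside. Floor top at z = 10 mm, spans -75 to +83 mm in x and y; -x and -y sides open. The two lower cartons lie on it with long sides along the tray's y; their top is at z = 52 mm. Second-layer cartons lie with long sides along the tray's x; a finger does not fit between one pushed home and the wall or its neighbour
- tray_wall (a point): middle of the inner face of the solid blue wall along the tray's +y side, at tray x 4, y 75, z 90 mm (its top edge); 7 mm thick, the whole 158 mm long. Axes as the tray
- tray_post (a point): inner face of one of the two blue posts on the tray's +x side, at tray x 75, y 45, z 90 mm (top edge); each post is 26 mm wide, 7 mm thick; the other is centred at y -15 mm. Axes as the tray
- home_wall (a point): where the origin of the second-layer carton beside the wall lies when pushed home: tray x 12, y 45, z 52 mm. Axes as the tray (carton's long axis along x, either way round)
- home_open (a point): the same for the second-layer carton next to it: tray x 12, y -15, z 52 mm
- rack: aluminium supply rack, fixed, 320 mm wide (y); origin at its underside. Shelf slopes 30 degrees, low edge on -x (x -50, z 45 mm). Two bays at y +76 and -76 mm, divider 12 mm high. Cartons lie across the slope against two 14 mm high, 18 mm wide tabs per bay, 47 mm either side of its middle (free between). Slope goes on 40 mm behind the carton, then a level ledge at z 95 mm
- carton_a: white carton with a teal band near one end and a strip of brown tape along its top, 60 (its x) x 126 (its y, long) x 42 mm (its z), about 0.32 kg (0.22 to 0.45), rigid; origin at the centre of its underside, z out of the taped top. Starts in the rack's +y bay, so its z axis leans 30 degrees from vertical towards the rack's -x
- carton_b: white carton with a teal band near one end and a strip of brown tape along its top, 60 (its x) x 126 (its y, long) x 42 mm (its z), about 0.32 kg (0.22 to 0.45), rigid; origin at the centre of its underside, z out of the taped top. Starts in the rack's -y bay, leaning likewise
- low_far: lower-layer carton by the posts, the same make and size as the others, loose; lying flat on the tray with its long (y) axis along the tray's y. Must stay where it is
- low_near: the other lower-layer carton, next to it on the tray's -x side, likewise
- oil_bottle: small amber dropper bottle with black cap, 34 mm across, 65 mm high; stands just beyond the tray's two posts; bystander. Origin at the centre of its foot
- slide_mailer: flat white and blue plastic slide mailer, 28 x 82 x 16 mm, lies on the bench in front of the tray; bystander. Origin at the centre of its underside
- tip_box: small brown and green box, 58 x 78 x 30 mm, on the level ledge at the back of the rack; bystander. Origin at the centre of its underside
- mouse: black computer mouse, 105 x 58 x 31 mm, on the bench between rack and tray; bystander. Origin at the centre of its underside
- pen_cup: blue cup, 76 mm across, 100 mm high, at the back; bystander. Origin at the centre of its foot
Mind the look-alikes: they are no part of the job. Leave any orange or pink look-alike of the carton_b alone.

How it is judged:
At the end, for the whole second after the job is handed in: Both cartons flat (3 deg), tape up, on the lower layer, long axis along tray x (3.4 deg), at rest; origins in the tray frame: x 6 to 17 mm, one y 40 to 50 mm, the other y -22 to -8 mm. Lower cartons moved under 10 mm (x of carton_a in the frame of tray between 0.006 and 0.017 m and z of carton_a in the frame of tray between 0.047 and 0.056 m and angle between each of carton_a, carton_b's own z axis and vertical below 0.05 rad and angle between the y axis of each of carton_a, carton_b and the x axis of tray, either way round below 0.06 rad and linear speed of each of carton_a, carton_b below 0.01 m/s and x of carton_b in the frame of tray between 0.006 and 0.017 m and z of carton_b in the frame of tray between 0.047 and 0.056 m and ((y of carton_a in the frame of tray between 0.04 and 0.05 m and y of carton_b in the frame of tray between -0.022 and -0.008 m) or (y of carton_b in the frame of tray between 0.04 and 0.05 m and y of carton_a in the frame of tray between -0.022 and -0.008 m)) and distance of each of low_far, low_near from where it was at the start of the episode below 0.01 m); the robot touches nothing.
It fails at once if a carton is dropped or slammed: more than 50 N between a new carton and the lower cartons or the tray (contact force between any of carton_a, carton_b and low_far above 50 N or contact force between any of carton_a, carton_b and low_near above 50 N or contact force between any of carton_a, carton_b and tray above 50 N).
It fails at once if a lower carton is shifted by more than 15 mm (distance of any of low_far, low_near from where it was at the start of the episode above 0.015 m).
It fails at once if a bystander is moved by more than 30 mm (distance of any of oil_bottle, slide_mailer, tip_box, mouse, pen_cup from where it was at the start of the episode above 0.03 m).
It also fails if it takes over 72 s, if anything falls off the work surface, if the arm or the gripper's body presses on something with over 40 N, if the wrist force passes 120 N, or if a joint passes its speed limit or range.

## Working session

There is one attempt and no reset: what is moved stays moved. The work goes in short steps, Python scripts to look and compute and a shell command to move; the robot and the scene stay as the last step left them, time stands still between calls to the robot, and variables do not carry over. Pictures are saved under pics/ and viewed, and the job is handed in when it is done.

```bash
ls; mkdir -p pics; python3 - <<'E'
from cell import monitor,get_image,get_calibration
import cv2
s=monitor.observe();print(s)
for n in ("scene","top"):
    p,d=get_image(n);cv2.imwrite(f"pics/{n}0.png",p[:,:,::-1])
    c=get_calibration(n);print(n,c)
E
```

```text
pics
{'clock': 0.0, 'joints': array([ 1.13838388,  0.43522207,  0.02495093,  1.57409271, -0.01157787,
        1.13401161, -0.07508896]), 'dq': array([-1.95230529e-03,  6.77973565e-04,  3.52024632e-07,  8.11578626e-04,
       -1.32741767e-03,  2.32649526e-04, -3.13813190e-04]), 'joint_efforts': array([-2.00026861e-04, -6.67843366e+01,  9.84950624e-01, -3.14462149e+01,
       -6.05840608e-02,  4.27591510e-02,  1.16046112e-04]), 'position': array([ 0.20219957, -0.59084352,  0.22594699]), 'ee_rot': array([-3.09746655e+00, -5.15425905e-01,  6.47262242e-04]), 'force': array([ 0.37854966,  1.1002797 , -0.49502418]), 'ft_torque': array([-0.01376975,  0.02649214,  0.00063775]), 'width': 0.9988105155496438}
scene {'fx': 351.24777726995256, 'fy': 351.24777726995256, 'cx': 254.41787426666158, 'cy': 191.21030501140683, 'R': array([[-0.77531585,  0.63125138,  0.02017493],
       [ 0.35358136,  0.46030142, -0.81431126],
       [-0.52332165, -0.62421495, -0.58007771]]), 't': array([ 0.4889961 , -0.09875588,  1.34631983])}
top {'fx': 362.6938087727639, 'fy': 362.6938087727639, 'cx': 253.57076343219816, 'cy': 183.40617477910092, 'R': array([[-1.65786175e-02, -9.99862529e-01,  2.71092558e-04],
       [-9.99232648e-01,  1.65585496e-02, -3.54954899e-02],
       [ 3.54861213e-02, -8.59350685e-04, -9.99369800e-01]]), 't': array([-0.08246502,  0.57460274,  0.93933426])}
```

View pics/scene0.png

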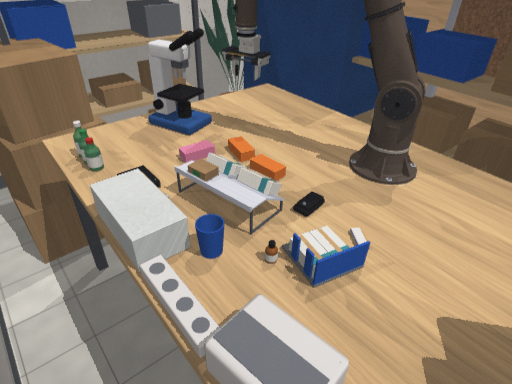

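View pics/top0.png

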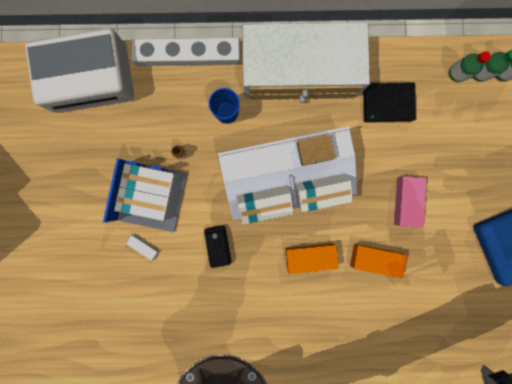

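```bash
python3 - <<'E'
from cell import monitor,get_image,get_calibration
import cv2,numpy as np
p,d=get_image("wrist");cv2.imwrite("pics/wrist0.png",p[:,:,::-1])
c=get_calibration("wrist");print(c)
np.save("pics/w0d.npy",d)
p,d=get_image("top")
cv2.imwrite("pics/topc.png",cv2.resize(p[110:260,85:365,::-1],None,fx=2.8,fy=2.8,interpolation=cv2.INTER_CUBIC))
p,d=get_image("scene")
cv2.imwrite("pics/scenec.png",cv2.resize(p[135:285,165:385,::-1],None,fx=3.5,fy=3.5,interpolation=cv2.INTER_CUBIC))
E
```

```text
{'fx': 268.705923107184, 'fy': 268.705923107184, 'cx': 255.31927264062068, 'cy': 189.9646246465195, 'R': array([[ 0.32388953, -0.94609349, -0.00163788],
       [-0.91445619, -0.31350171,  0.25590339],
       [-0.24262201, -0.08138667, -0.96670097]]), 't': array([-0.62439906, -0.0326918 ,  0.38964706])}
```

View pics/wrist0.png

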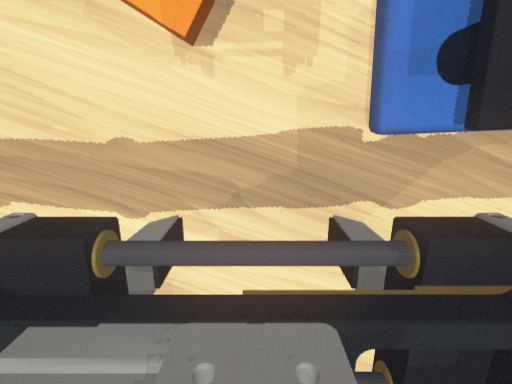

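View pics/topc.png

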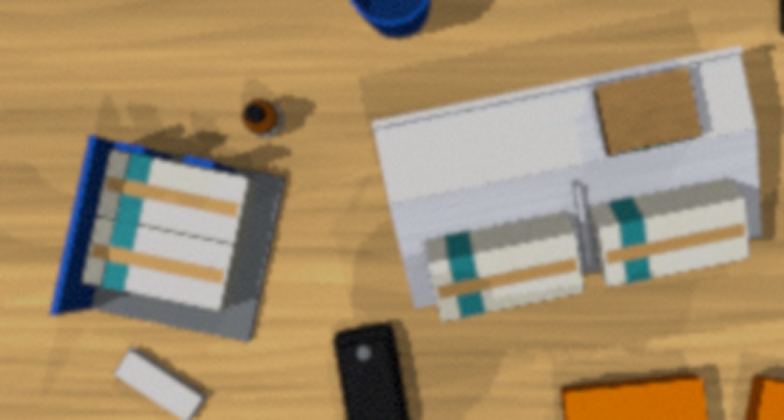

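View pics/scenec.png

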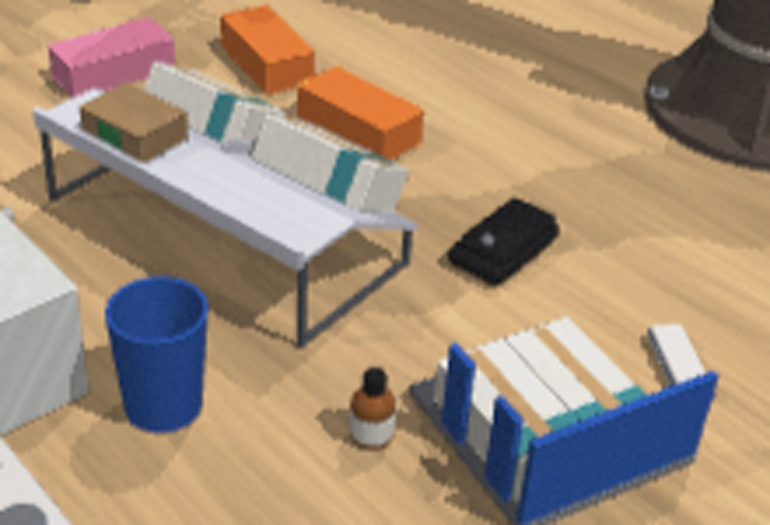

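```bash
cat > h.py <<'E'
import numpy as np,cv2
from scipy.spatial.transform import Rotation as Ro
from cell import monitor,get_image,get_calibration,look_for,masks_of
def cloud(d,c):
    v,u=np.mgrid[:d.shape[0],:d.shape[1]]
    X=np.stack([(u-c['cx'])/c['fx']*d,(v-c['cy'])/c['fy']*d,d],-1)
    return (X-c['t'])@c['R']   # world
def proj(P,c):
    X=np.asarray(P)@c['R'].T+c['t'];return np.stack([X[...,0]/X[...,2]*c['fx']+c['cx'],X[...,1]/X[...,2]*c['fy']+c['cy']],-1)
E
python3 - <<'E'
from h import *
s=monitor.observe();d=np.load("pics/w0d.npy");c=get_calibration("wrist")
W=cloud(d,c);R=Ro.from_rotvec(s['ee_rot']).as_matrix()
T=(W-s['position'])@R*1000
np.set_printoptions(precision=0,suppress=True,linewidth=200)
for r in (220,230,240,265,275,285):
    print(r,[ (u,*T[r,u].round().astype(int)) for u in list(range(126,190,5))+list(range(325,392,8))])
E
```

```text
220 [(126, np.int64(-81), np.int64(-197), np.int64(227)), (131, np.int64(-81), np.int64(-190), np.int64(227)), (136, np.int64(-81), np.int64(-181), np.int64(226)), (141, np.int64(-81), np.int64(-175), np.int64(227)), (146, np.int64(-81), np.int64(-167), np.int64(228)), (151, np.int64(-81), np.int64(-159), np.int64(227)), (156, np.int64(10), np.int64(-59), np.int64(-9)), (161, np.int64(11), np.int64(-55), np.int64(-11)), (166, np.int64(11), np.int64(-53), np.int64(-9)), (171, np.int64(11), np.int64(-49), np.int64(-10)), (176, np.int64(9), np.int64(-48), np.int64(-5)), (181, np.int64(8), np.int64(-45), np.int64(-3)), (186, np.int64(-81), np.int64(-106), np.int64(227)), (325, np.int64(-80), np.int64(106), np.int64(225)), (333, np.int64(9), np.int64(47), np.int64(-6)), (341, np.int64(11), np.int64(50), np.int64(-11)), (349, np.int64(10), np.int64(56), np.int64(-9)), (357, np.int64(-81), np.int64(155), np.int64(227)), (365, np.int64(-81), np.int64(167), np.int64(226)), (373, np.int64(-81), np.int64(179), np.int64(226)), (381, np.int64(-80), np.int64(191), np.int64(225)), (389, np.int64(-8
[... 4974 characters left out ...]
4(-146), np.int64(227)), (171, np.int64(-194), np.int64(-138), np.int64(227)), (176, np.int64(-195), np.int64(-130), np.int64(228)), (181, np.int64(-194), np.int64(-121), np.int64(227)), (186, np.int64(-194), np.int64(-113), np.int64(226)), (325, np.int64(-194), np.int64(114), np.int64(227)), (333, np.int64(-194), np.int64(127), np.int64(227)), (341, np.int64(-194), np.int64(140), np.int64(226)), (349, np.int64(-194), np.int64(153), np.int64(226)), (357, np.int64(-8), np.int64(48), np.int64(-46)), (365, np.int64(-2), np.int64(48), np.int64(-54)), (373, np.int64(2), np.int64(49), np.int64(-61)), (381, np.int64(6), np.int64(49), np.int64(-67)), (389, np.int64(10), np.int64(49), np.int64(-72))]
```

```bash
python3 - <<'E'
from h import *
s=monitor.observe();d=np.load("pics/w0d.npy");c=get_calibration("wrist")
R=Ro.from_rotvec(s['ee_rot']).as_matrix()
T=(cloud(d,c)-s['position'])@R*1000
m=(T[...,2]<5)&(T[...,2]>-45)&(abs(T[...,0]-10.5)<2.5)&(abs(T[...,1])<75)&(d>0)
P=T[m]
for z in range(-40,6,3):
    q=P[abs(P[:,2]-z)<1.5]; a=q[q[:,1]<0,1]; b=q[q[:,1]>0,1]
    print(z,a.size and (a.min().round(1),a.max().round(1)),b.size and (b.min().round(1),b.max().round(1)))
for r in range(212,226,2):
    row=m[r]; u=np.where(row)[0]; print(r,[(k,*T[r,k].round(0)) for k in u[:14:2]])
p,_=get_image("wrist");cv2.imwrite("pics/fing.png",cv2.resize(p[200:300,110:200,::-1],None,fx=6,fy=6,interpolation=cv2.INTER_NEAREST))
E
```

```text
-40 0 0
-37 (np.float64(-63.2), np.float64(-47.7)) (np.float64(48.4), np.float64(62.7))
-34 (np.float64(-63.4), np.float64(-47.1)) (np.float64(46.1), np.float64(64.5))
-31 (np.float64(-63.2), np.float64(-45.3)) (np.float64(45.9), np.float64(63.9))
-28 (np.float64(-62.6), np.float64(-45.4)) (np.float64(45.8), np.float64(63.2))
-25 (np.float64(-63.0), np.float64(-45.5)) (np.float64(45.9), np.float64(63.3))
-22 (np.float64(-62.3), np.float64(-45.3)) (np.float64(45.6), np.float64(62.7))
-19 (np.float64(-62.5), np.float64(-45.3)) (np.float64(45.8), np.float64(63.0))
-16 (np.float64(-62.2), np.float64(-45.5)) (np.float64(46.1), np.float64(62.3))
-13 (np.float64(-61.9), np.float64(-45.4)) (np.float64(45.9), np.float64(62.1))
-10 (np.float64(-60.7), np.float64(-45.5)) (np.float64(46.1), np.float64(61.2))
-7 (np.float64(-57.6), np.float64(-45.3)) (np.float64(46.0), np.float64(58.1))
-4 (np.float64(-53.8), np.float64(-45.5)) (np.float64(46.1), np.float64(54.3))
-1 (np.float64(-51.1), np.float64(-45.5)) (np.float64(46.1), np.float64(51.6))
2 0 0
5 0 0
212 []
214 []
216 [(np.int64(170), np.float
[... 1831 characters left out ...]
np.float64(-57.0), np.float64(-13.0)), (np.int64(158), np.float64(11.0), np.float64(-56.0), np.float64(-13.0)), (np.int64(160), np.float64(11.0), np.float64(-55.0), np.float64(-13.0))]
224 [(np.int64(146), np.float64(11.0), np.float64(-62.0), np.float64(-16.0)), (np.int64(148), np.float64(11.0), np.float64(-61.0), np.float64(-15.0)), (np.int64(150), np.float64(11.0), np.float64(-59.0), np.float64(-17.0)), (np.int64(152), np.float64(11.0), np.float64(-58.0), np.float64(-16.0)), (np.int64(154), np.float64(11.0), np.float64(-57.0), np.float64(-16.0)), (np.int64(156), np.float64(11.0), np.float64(-56.0), np.float64(-16.0)), (np.int64(158), np.float64(11.0), np.float64(-55.0), np.float64(-15.0))]
```

View pics/fing.png

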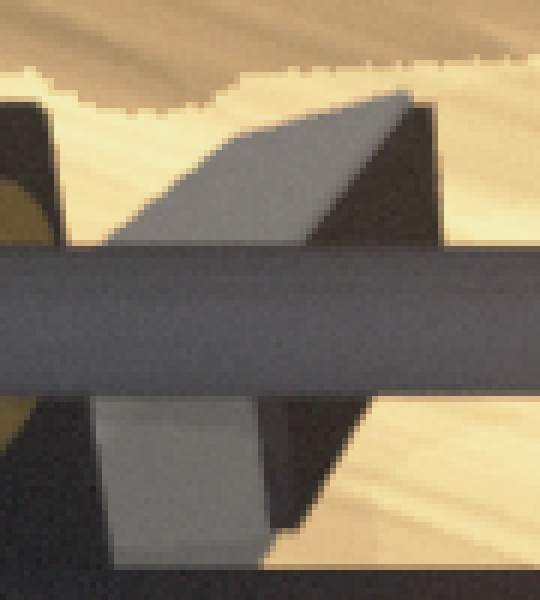

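```bash
python3 - <<'E'
from h import *
p,d=get_image("top");c=get_calibration("top");np.savez("pics/top.npz",p=p,d=d)
W=cloud(d,c)
for n in ("carton_a","low_far","tray","rack","tip_box","oil_bottle","slide_mailer","mouse"):
    for k,r in enumerate(masks_of(n,"top")):
        m=r['region'];v,u=np.where(m);print(n,k,round(r['score'],2),'px',u.mean().round(),v.mean().round(),m.sum(),W[m].mean(0).round(3))
        np.save(f"pics/m_{n}_{k}.npy",m)
print(monitor.observe()['clock'])
E
```

```text
carton_a 0 0.97 px 311.0 258.0 1256 [ 0.382 -0.233  0.044]
carton_a 1 0.88 px 324.0 192.0 1578 [ 0.547 -0.258  0.098]
carton_a 2 0.85 px 378.0 261.0 1351 [ 0.373 -0.4    0.043]
carton_a 3 0.64 px 265.0 205.0 1516 [ 0.519 -0.117  0.1  ]
carton_a 4 0.58 px 410.0 202.0 1466 [ 0.519 -0.486  0.041]
low_far 0 0.71 px 147.0 180.0 1291 [0.584 0.173 0.054]
tray 0 0.9 px 145.0 199.0 1880 [0.537 0.183 0.039]
rack 0 0.62 px 283.0 167.0 5462 [ 0.609 -0.163  0.092]
rack 1 0.36 px 217.0 246.0 868 [0.414 0.003 0.032]
tip_box 0 0.8 px 315.0 150.0 905 [ 0.645 -0.236  0.124]
tip_box 1 0.75 px 144.0 199.0 1855 [0.535 0.184 0.039]
oil_bottle 0 0.68 px 178.0 152.0 158 [0.655 0.097 0.045]
oil_bottle 1 0.46 px 148.0 180.0 1248 [0.584 0.173 0.053]
slide_mailer 0 0.78 px 142.0 248.0 409 [0.411 0.199 0.016]
mouse 0 0.56 px 217.0 246.0 975 [0.414 0.003 0.03 ]
0.75
```

```bash
cat > fit.py <<'E'
from h import *
def topface(W,m):
    P=W[m];best=None;rng=np.random.default_rng(0)
    for _ in range(300):
        a,b,c3=P[rng.choice(len(P),3,replace=False)]
        n=np.cross(b-a,c3-a);L=np.linalg.norm(n)
        if L<1e-6:continue
        n/=L;n*=np.sign(n[2]);k=abs((P-a)@n)<.003
        if best is None or k.sum()>best[0]:best=(k.sum(),k)
    Q=P[best[1]];c0=Q.mean(0);n=np.linalg.svd(Q-c0)[2][2];n*=np.sign(n[2])
    ex=np.cross([0,1,0],n);ex/=np.linalg.norm(ex);ey=np.cross(n,ex)
    q=np.stack([(Q-c0)@ex,(Q-c0)@ey],1).astype(np.float32)
    r=cv2.minAreaRect(q*1000)
    cen=c0+(r[0][0]*ex+r[0][1]*ey)/1000
    box=[c0+(x*ex+y*ey)/1000 for x,y in cv2.boxPoints(r)]
    (w,h),an=r[1],r[2]
    t=np.radians(an);e=np.cos(t)*ex+np.sin(t)*ey
    if w<h:e=np.cross(n,e)
    e=e*np.sign(e[1])
    return dict(n=n,cen=cen,size=sorted(r[1]),long=e,N=len(Q),box=np.array(box))
E
python3 - <<'E'
from fit import *
np.set_printoptions(precision=4,suppress=True)
z=np.load("pics/top.npz");c=get_calibration("top");W=cloud(z['d'],c)
for n,k in (("A",3),("B",1)):
    m=cv2.erode(np.load(f"pics/m_carton_a_{k}.npy").astype(np.uint8),np.ones((1,1)))>0
    r=topface(W,m);print(n,r['N'],r['size'],'n',r['n'],'tilt',np.degrees(np.arccos(r['n'][2])),'leanyaw',np.degrees(np.arctan2(r['n'][1],r['n'][0])),'cen',r['cen'],'long',r['long'],np.degrees(np.arctan2(-r['long'][0],r['long'][1])));
    print(' origin',r['cen']-.042*r['n'])
m=np.load("pics/m_tip_box_0.npy");r=topface(W,m);print('tip',r['size'],r['cen'],np.degrees(np.arctan2(-r['long'][0],r['long'][1])),r['box'])
# rack surfaces
P=W[120:225,215:362].reshape(-1,3)
led=P[abs(P[:,2]-.095)<.004];print('ledge',len(led));r=cv2.minAreaRect((led[:,:2]*1000).astype(np.float32));print(r)
# tray
T=W[150:240,95:195].reshape(-1,3)
for zz in (.01,.052,.09):
    q=T[abs(T[:,2]-zz)<.004];print(zz,len(q),cv2.minAreaRect((q[:,:2]*1000).astype(np.float32)))
E
```

```text
A 1104 [60.795692443847656, 125.780517578125] n [-0.4883 -0.093   0.8677] tilt 29.807198039204522 leanyaw -169.22092705080118 cen [ 0.5097 -0.1196  0.0963] long [-0.187   0.9824 -0.    ] 10.779986288315024
 origin [ 0.5302 -0.1157  0.0599]
B 1094 [60.496177673339844, 125.95710754394531] n [-0.4847 -0.0905  0.87  ] tilt 29.544266756906588 leanyaw -169.42997347724534 cen [ 0.5368 -0.2623  0.0964] long [-0.1792  0.9838  0.0024] 10.324336542804428
 origin [ 0.5571 -0.2585  0.0598]
tip [57.94818115234375, 78.0400161743164] [ 0.6462 -0.2383  0.1246] 10.75909664849684 [[ 0.6105 -0.2054  0.1247]
 [ 0.6251 -0.282   0.1247]
 [ 0.682  -0.2712  0.1244]
 [ 0.6674 -0.1946  0.1244]]
ledge 3913
((589.1201782226562, -180.34510803222656), (161.6401824951172, 320.7192077636719), 11.152524948120117)
0.01 1059 ((549.7216796875, 173.46688842773438), (151.92294311523438, 251.69137573242188), 77.48973846435547)
0.052 2445 ((569.3695068359375, 181.14215087890625), (129.2506866455078, 204.98402404785156), 76.48397827148438)
0.09 278 ((549.0531616210938, 202.28195190429688), (108.92476654052734, 157.29470825195312), 76.9764633178711)
```

```bash
python3 - <<'E'
from fit import *
np.set_printoptions(precision=4,suppress=True)
z=np.load("pics/top.npz");c=get_calibration("top");d=z['d'];W=cloud(d,c)
def comp(mask):
    n,l,s,_=cv2.connectedComponentsWithStats(mask.astype(np.uint8),connectivity=4)
    return l==1+np.argmax(s[1:,4])
roi=np.zeros(d.shape,bool);roi[150:240,95:195]=1
for zz,tol in ((.052,.0025),(.09,.006),(.01,.003)):
    m=roi&(abs(W[...,2]-zz)<tol)
    if zz!=.09:m=comp(m)
    q=(W[m][:,:2]*1000).astype(np.float32)
    r=cv2.minAreaRect(q);print(zz,m.sum(),W[m][:,2].mean(),r)
    th=np.radians(-13);R=np.array([[np.cos(th),-np.sin(th)],[np.sin(th),np.cos(th)]])
    t=(q-[539.1,176.9])@R
    print('   tray-frame pct x',np.percentile(t[:,0],[0,1,5,50,95,99,100]),'y',np.percentile(t[:,1],[0,1,5,50,95,99,100]))
    if zz==.09:
        for a in (1.5,):
            w=t[t[:,1]>60];print('wall y range',w[:,1].min(),w[:,1].max(),np.polyfit(w[:,0],w[:,1],1))
            w=t[t[:,1]<60];print('post x',w[:,0].min(),w[:,0].max(),'y',np.sort(w[:,1])[[0,-1]])
print(np.median(W[290:340,130:170,2]))
E
```

```text
0.052 2099 0.05169949307825462 ((553.1516723632812, 185.46295166015625), (128.3680877685547, 128.2386932373047), 78.06607818603516)
   tray-frame pct x [-53.5226 -44.5828 -39.8996  13.5874  68.607   73.6098  75.8099] y [-53.2377 -51.3047 -46.2342  11.1282  68.8864  74.125   75.5769]
0.09 305 0.08883003878581719 ((549.0531616210938, 202.28195190429688), (108.92476654052734, 157.29470825195312), 76.9764633178711)
   tray-frame pct x [-74.6379 -73.6992 -65.9705  24.247   80.903   82.3425  82.6564] y [-27.5223 -25.517  -15.5426  75.3045  80.287   81.189   81.426 ]
wall y range 72.59306307288725 81.42597607354655 [ 0.0056 76.4823]
post x 75.37612884056132 82.61397787303319 y [-27.5223  56.7979]
0.01 942 0.009496184117980033 ((543.3633422851562, 174.78125), (151.0118865966797, 157.9668731689453), 77.04381561279297)
   tray-frame pct x [-74.3435 -73.6973 -71.7229 -51.129   75.6855  81.6532  83.6521] y [-76.6674 -75.6795 -73.8954 -53.7324  58.9202  71.2188  74.3462]
-0.0007684423616991077
```

```bash
cat > plan.py <<'E'
import sys
from h import *
def plan(tx,ty,tz,jaw=None,vis=False,n=None):
    s=monitor.observe();R=Ro.from_rotvec(s['ee_rot']).as_matrix();p=s['position']
    j=np.degrees(np.arctan2(R[1,1],R[0,1]))
    print('t',round(s['clock'],2),'pos',p.round(4),'jaw',j.round(2),'tilt',np.degrees(np.arccos(-R[2,2])).round(2),'F',s['force'].round(1),'w',round(s['width']*92,1),'q7',s['joints'][6].round(2),s['joints'].round(2))
    e=np.array([tx,ty,tz])-p
    print('delta world mm',(e*1000).round(1),' tool-axes cm',(R.T@e*100).round(2))
    if jaw is not None:
        # turn about tool z (down): +turn lowers world angle
        dd=(jaw-j+90)%180-90
        print('world turn',dd.round(2),'or',(dd-180*np.sign(dd)).round(2),'=> tool turn',(-dd).round(2))
if __name__=="__main__":
    a=[float(x) for x in sys.argv[1:]];plan(*a)
E
python3 plan.py .5180 -.1181 .20 10.6
```

```text
t 0.75 pos [ 0.2024 -0.5914  0.2268] jaw -71.11 tilt 0.01 F [ 0.2  0.7 -0.6] w 92.0 q7 -0.08 [ 1.14  0.43  0.02  1.57 -0.01  1.13 -0.08]
delta world mm [315.6 473.3 -26.8]  tool-axes cm [ 45.18 -34.56   2.67]
world turn 81.71 or -98.29 => tool turn -81.71
```

```bash
python3 -m crank '[[[0,0,-1],-8.5,20],[[0,0,-1],-8.5,33],[[0,0,0],-8.5,33],[[0,0,0],-8.5,33],[[0,0,0],-8.5,33]]' 20; python3 plan.py .5180 -.1181 .20 10.6
```

```text
clock: 1.25
position: [0.2024, -0.5914, 0.2469]
ee_rot: [2.696, 1.612, -0.0]
force: [-0.2, -0.5, -0.3]
width: 0.874
t 1.25 pos [ 0.2024 -0.5914  0.2469] jaw -28.26 tilt 0.01 F [-0.2 -0.5 -0.3] w 80.4 q7 0.61 [ 1.25  0.43 -0.14  1.53  0.06  1.18  0.61]
delta world mm [315.6 473.3 -46.9]  tool-axes cm [56.63  5.39  4.68]
world turn 38.86 or -141.14 => tool turn -38.86
```

```bash
python3 -m crank '[[[0,0,0],-7.8,33],[[0,0,0],-7.8,33],[[0,0,0],-7.8,33],[[0,0,0],-7.8,33],[[0,0,0],-7.7,33]]' ; python3 plan.py .5180 -.1181 .20 10.6
```

```text
clock: 1.75
position: [0.2023, -0.5914, 0.2468]
ee_rot: [2.007, 2.417, -0.0]
force: [0.1, 0.3, 0.4]
width: 0.867
t 1.75 pos [ 0.2023 -0.5914  0.2468] jaw 10.6 tilt 0.01 F [0.1 0.3 0.4] w 79.7 q7 1.23 [ 1.35  0.44 -0.28  1.53  0.13  1.19  1.23]
delta world mm [315.7 473.3 -46.8]  tool-axes cm [40.71 39.74  4.67]
world turn -0.0 or 180.0 => tool turn 0.0
```

```bash
python3 -m crank '[[[2,2,0],0,33],[[3.4,3.3,0],0,33],[[3.4,3.3,0],0,33],[[3.4,3.3,0],0,33],[[3.4,3.3,0],0,33]]' && python3 -m crank '[[[3.4,3.3,0],0,33],[[3.4,3.3,0],0,33],[[3.4,3.3,0],0,33],[[3.4,3.3,0],0,33],[[3.4,3.3,1],0,33]]' ; python3 plan.py .5180 -.1181 .20 10.6
```

```text
clock: 2.25
position: [0.3248, -0.4092, 0.247]
ee_rot: [2.013, 2.411, -0.0]
force: [1.3, -0.8, -0.6]
width: 0.869
clock: 2.75
position: [0.4576, -0.2126, 0.238]
ee_rot: [2.012, 2.409, 0.001]
force: [1.2, -0.7, -0.6]
width: 0.872
t 2.75 pos [ 0.4576 -0.2126  0.238 ] jaw 10.26 tilt 0.18 F [ 1.2 -0.7 -0.6] w 80.2 q7 0.36 [ 0.73  0.27 -0.5   1.82  0.15  1.09  0.36]
delta world mm [ 60.4  94.5 -38. ]  tool-axes cm [8.23 7.61 3.8 ]
world turn 0.34 or -179.66 => tool turn -0.34
```

```bash
python3 -m crank '[[[3,2.8,1],0,33],[[2.6,2.4,1],0,33],[[1.6,1.5,1],0,33],[[0,0,0],0,33],[[0,0,0],0,33]]' ; python3 plan.py .5180 -.1181 .13 10.6
python3 - <<'E'
from h import *
p,d=get_image("wrist");cv2.imwrite("pics/wrist1.png",p[:,:,::-1])
p,d=get_image("scene");cv2.imwrite("pics/scene1.png",cv2.resize(p[60:285,165:425,::-1],None,fx=2.6,fy=2.6))
E
```

```text
clock: 3.25
position: [0.509, -0.1311, 0.2066]
ee_rot: [-2.012, -2.412, 0.001]
force: [-0.1, 0.2, 0.5]
width: 0.875
t 3.25 pos [ 0.509  -0.1311  0.2066] jaw 10.35 tilt 0.04 F [-0.1  0.2  0.5] w 80.5 q7 0.14 [ 0.56  0.35 -0.53  1.81  0.2   1.04  0.14]
delta world mm [  9.   13.  -76.6]  tool-axes cm [1.12 1.13 7.66]
world turn 0.25 or -179.75 => tool turn -0.25
```

View pics/wrist1.png

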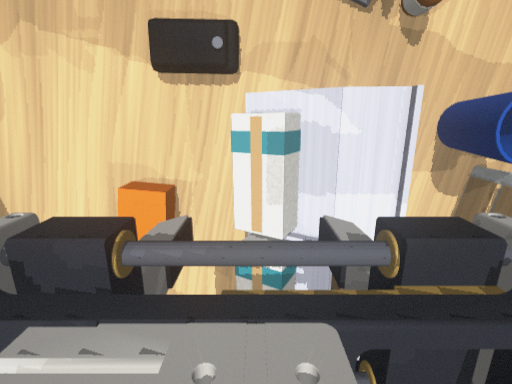

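View pics/scene1.png

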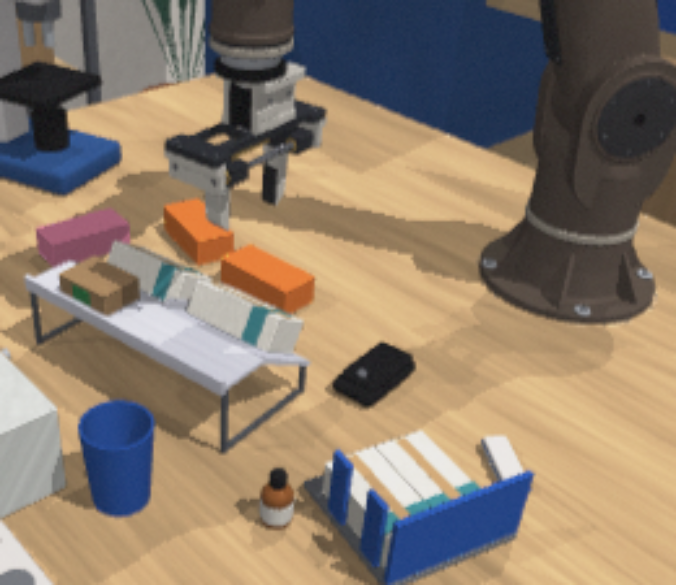

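```bash
python3 - <<'E'
from fit import *
np.set_printoptions(precision=4,suppress=True)
p,d=get_image("wrist");c=get_calibration("wrist");W=cloud(d,c)
for r in masks_of("carton_a","wrist"):
    m=r['region'];v,u=np.where(m);f=topface(W,m)
    print(round(r['score'],2),u.mean().round(),v.mean().round(),f['size'],np.degrees(np.arccos(f['n'][2])),f['cen'],'mid',f['cen']-.021*f['n'],np.degrees(np.arctan2(-f['long'][0],f['long'][1])))
E
python3 plan.py .5180 -.1181 .13 10.6
```

```text
0.91 265.0 272.0 [67.12659454345703, 69.26673126220703] 29.74275130435313 [ 0.5219 -0.22    0.0938] mid [ 0.5321 -0.2178  0.0756] -60.25696723068222
0.76 266.0 170.0 [61.30123519897461, 125.76434326171875] 29.604496074253504 [ 0.5073 -0.1196  0.0962] mid [ 0.5175 -0.1176  0.0779] 10.637329305853486
t 3.45 pos [ 0.5088 -0.1325  0.2071] jaw 10.17 tilt 0.05 F [-0.1 -0.3  0.3] w 79.8 q7 0.13 [ 0.56  0.35 -0.53  1.81  0.2   1.04  0.13]
delta world mm [  9.2  14.4 -77.1]  tool-axes cm [1.26 1.16 7.71]
world turn 0.43 or -179.57 => tool turn -0.43
```

```bash
python3 -m crank '[[[1.2,1,2.5],-0.4,33],[[0,0,2.5],0,33],[[0,0,2.5],0,33],[[0,0,1.5],0,33],[[0,0,0],0,33]]' ; python3 plan.py .5165 -.1181 .080 10.6
```

```text
clock: 3.95
position: [0.5152, -0.1184, 0.1151]
ee_rot: [-2.005, -2.415, 0.003]
force: [-0.9, 0.4, -0.4]
width: 0.873
t 3.95 pos [ 0.5152 -0.1184  0.1151] jaw 10.61 tilt 0.19 F [-0.9  0.4 -0.4] w 80.3 q7 0.04 [ 0.49  0.46 -0.5   1.9   0.28  0.85  0.04]
delta world mm [  1.3   0.3 -35.1]  tool-axes cm [0.01 0.14 3.51]
world turn -0.01 or 179.99 => tool turn 0.01
```

```bash
python3 -m crank '[[[0,0.1,1],0,33],[[0,0,1],0,33],[[0,0,0.5],0,33],[[0,0,0.3],0,33],[[0,0,0],0,33]]' ; python3 plan.py .5165 -.1181 .080 10.6
```

```text
clock: 4.45
position: [0.5177, -0.1174, 0.0885]
ee_rot: [-2.005, -2.419, 0.0]
force: [-0.3, -0.8, 0.5]
width: 0.87
t 4.45 pos [ 0.5177 -0.1174  0.0885] jaw 10.69 tilt 0.02 F [-0.3 -0.8  0.5] w 80.1 q7 0.01 [ 0.48  0.5  -0.48  1.93  0.31  0.79  0.01]
delta world mm [-1.2 -0.7 -8.5]  tool-axes cm [-0.05 -0.13  0.85]
world turn -0.09 or 179.91 => tool turn 0.09
```

```bash
python3 -m crank '[[[0,-0.1,0.3],0,33],[[0,0,0.2],0,33],[[0,0,0.2],0,33],[[0,0,0.1],0,33],[[0,0,0],0,33]]' ; python3 plan.py .5165 -.1181 .079 10.6
```

```text
clock: 4.95
position: [0.5167, -0.1176, 0.0806]
ee_rot: [-2.005, -2.419, 0.0]
force: [0.4, -0.3, 0.0]
width: 0.872
t 4.95 pos [ 0.5167 -0.1176  0.0806] jaw 10.69 tilt 0.01 F [ 0.4 -0.3  0. ] w 80.2 q7 0.0 [ 0.47  0.5  -0.47  1.94  0.32  0.78  0.  ]
delta world mm [-0.2 -0.5 -1.6]  tool-axes cm [-0.05 -0.03  0.16]
world turn -0.09 or 179.91 => tool turn 0.09
```

```bash
python3 -m crank '[[[0,0,0.1],0,33],[[0,0,0.1],0,33],[[0,0,0],0,33]]' ; python3 plan.py .5165 -.1181 .078 10.6
```

```text
clock: 5.25
position: [0.5169, -0.1176, 0.0787]
ee_rot: [2.005, 2.419, 0.0]
force: [0.2, -0.8, 1.2]
width: 0.869
t 5.25 pos [ 0.5169 -0.1176  0.0787] jaw 10.69 tilt 0.01 F [ 0.2 -0.8  1.2] w 80.0 q7 0.0 [ 0.47  0.51 -0.47  1.94  0.32  0.77  0.  ]
delta world mm [-0.4 -0.5 -0.7]  tool-axes cm [-0.05 -0.04  0.07]
world turn -0.09 or 179.91 => tool turn 0.09
```

```bash
python3 -m crank '[[[0,0,0.1],0,33],[[0,0,0],0,33]]'; python3 -m crank '[[[0,0,0.1],0,33],[[0,0,0],0,33]]' ; python3 plan.py .5165 -.1181 .078 10.6
```

```text
clock: 5.45
position: [0.517, -0.1176, 0.0784]
ee_rot: [2.004, 2.418, 0.0]
force: [-4.5, -1.0, 8.1]
width: 0.873
clock: 5.65
position: [0.5171, -0.1175, 0.0782]
ee_rot: [2.004, 2.418, -0.0]
force: [-6.4, 0.1, 19.6]
width: 0.866
t 5.65 pos [ 0.5171 -0.1175  0.0782] jaw 10.7 tilt 0.08 F [-6.4  0.1 19.6] w 79.6 q7 0.0 [ 0.47  0.51 -0.47  1.94  0.32  0.77  0.  ]
delta world mm [-0.6 -0.6 -0.2]  tool-axes cm [-0.04 -0.07  0.02]
world turn -0.1 or 179.9 => tool turn 0.1
```

```bash
python3 -m crank '[[[0,0,-0.15],0,45],[[0,0,0],0,55],[[0,0,0],0,65],[[0,0,0],0,75],[[0,0,0],0,75]]' 15; python3 plan.py .5165 -.1181 .078 10.6
python3 - <<'E'
from h import *
p,d=get_image("scene");cv2.imwrite("pics/scene2.png",cv2.resize(p[120:260,205:365,::-1],None,fx=4,fy=4,interpolation=cv2.INTER_CUBIC))
E
```

```text
clock: 6.15
position: [0.5169, -0.1176, 0.0781]
ee_rot: [2.005, 2.419, 0.0]
force: [1.1, -0.6, 1.4]
width: 0.761
t 6.15 pos [ 0.5169 -0.1176  0.0781] jaw 10.69 tilt 0.01 F [ 1.1 -0.6  1.4] w 70.0 q7 0.0 [ 0.47  0.51 -0.47  1.94  0.32  0.77  0.  ]
delta world mm [-0.4 -0.5 -0.1]  tool-axes cm [-0.04 -0.05  0.01]
world turn -0.09 or 179.91 => tool turn 0.09
```

View pics/scene2.png

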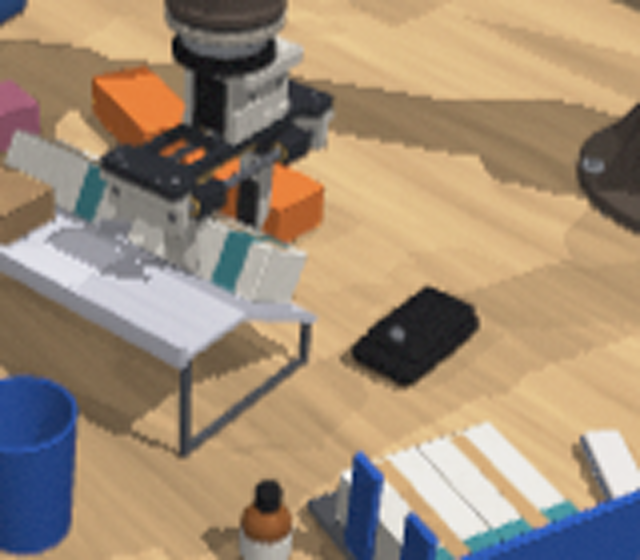

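```bash
python3 -m crank '[[[0,0,0],0,110],[[0,0,0],0,110]]' 15; python3 plan.py .5165 -.1181 .078 10.6
```

```text
clock: 6.4
position: [0.5169, -0.1176, 0.0782]
ee_rot: [2.005, 2.419, 0.0]
force: [2.6, 0.0, 0.1]
width: 0.758
t 6.4 pos [ 0.5169 -0.1176  0.0782] jaw 10.69 tilt 0.01 F [2.6 0.  0.1] w 69.7 q7 0.0 [ 0.47  0.51 -0.47  1.94  0.32  0.77  0.  ]
delta world mm [-0.4 -0.5 -0.2]  tool-axes cm [-0.04 -0.05  0.02]
world turn -0.09 or 179.91 => tool turn 0.09
```

```bash
python3 -m crank '[[[0,0,-0.2],0,110],[[0,0,-0.3],0,110],[[0,0,-0.3],0,110],[[0,0,-0.3],0,110],[[0,0,0],0,110]]' 20; python3 plan.py .5165 -.1181 .078 10.6
python3 - <<'E'
from h import *
p,d=get_image("scene");cv2.imwrite("pics/scene3.png",cv2.resize(p[120:260,205:365,::-1],None,fx=4,fy=4,interpolation=cv2.INTER_CUBIC))
E
```

```text
clock: 6.9
position: [0.517, -0.1176, 0.0897]
ee_rot: [2.005, 2.418, 0.0]
force: [0.7, 0.5, -3.6]
width: 0.753
t 6.9 pos [ 0.517  -0.1176  0.0897] jaw 10.69 tilt 0.03 F [ 0.7  0.5 -3.6] w 69.3 q7 0.01 [ 0.48  0.49 -0.48  1.93  0.31  0.79  0.01]
delta world mm [ -0.5  -0.5 -11.7]  tool-axes cm [-0.04 -0.06  1.17]
world turn -0.09 or 179.91 => tool turn 0.09
```

View pics/scene3.png

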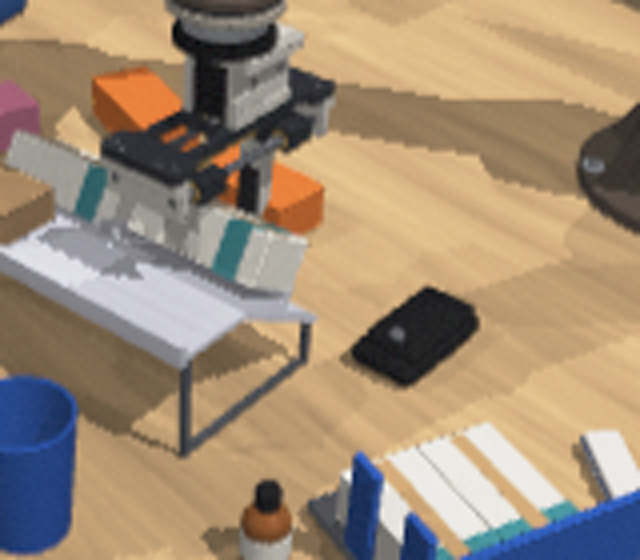

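```bash
python3 -m crank '[[[0,0,-1],0,110],[[0,0,-2],0,110],[[0,0,-3],0,110],[[0,0,-3],0,110],[[0,0,-3],0,110]]' 20; python3 plan.py .50 .40 .2 77
```

```text
clock: 7.45
position: [0.517, -0.1173, 0.2115]
ee_rot: [2.004, 2.419, 0.001]
force: [0.1, 0.0, -0.2]
width: 0.568
t 7.45 pos [ 0.517  -0.1173  0.2115] jaw 10.72 tilt 0.06 F [ 0.1  0.  -0.2] w 52.2 q7 0.11 [ 0.53  0.35 -0.54  1.79  0.2   1.05  0.11]
delta world mm [-17.  517.3 -11.5]  tool-axes cm [51.14  7.95  1.14]
world turn 66.28 or -113.72 => tool turn -66.28
```

```bash
python3 -m crank '[[[0,0,0],-4,110],[[0,0,0],-7,110],[[0,0,0],-7,110],[[0,0,0],-7,110],[[0,0,0],-7,110]]' && python3 -m crank '[[[0,0,0],-7,110],[[0,0,0],-7,110],[[0,0,0],-7,110],[[0,0,0],-7,110],[[0,0,0],-6.4,110]]' ; python3 plan.py .50 .40 .2 77
```

```text
clock: 7.95
position: [0.5171, -0.1175, 0.2103]
ee_rot: [1.252, 2.88, 0.0]
force: [0.2, -0.1, 0.0]
width: 0.567
clock: 8.45
position: [0.5171, -0.1175, 0.2103]
ee_rot: [0.345, 3.121, -0.001]
force: [1.2, -0.6, 0.0]
width: 0.568
t 8.45 pos [ 0.5171 -0.1175  0.2103] jaw 77.38 tilt 0.07 F [ 1.2 -0.6  0. ] w 52.3 q7 1.16 [ 0.71  0.41 -0.79  1.78  0.33  1.09  1.16]
delta world mm [-17.1 517.5 -10.3]  tool-axes cm [12.98 50.13  1.  ]
world turn -0.38 or 179.62 => tool turn 0.38
```

```bash
python3 - <<'E'
from h import *
p,d=get_image("scene");cv2.imwrite("pics/scene4.png",cv2.resize(p[90:290,165:385,::-1],None,fx=3.5,fy=3,interpolation=cv2.INTER_CUBIC))
p,d=get_image("top");cv2.imwrite("pics/top4.png",cv2.resize(p[90:290,185:425,::-1],None,fx=3,fy=3,interpolation=cv2.INTER_CUBIC))
E
```

```text
(no output)
```

View pics/scene4.png

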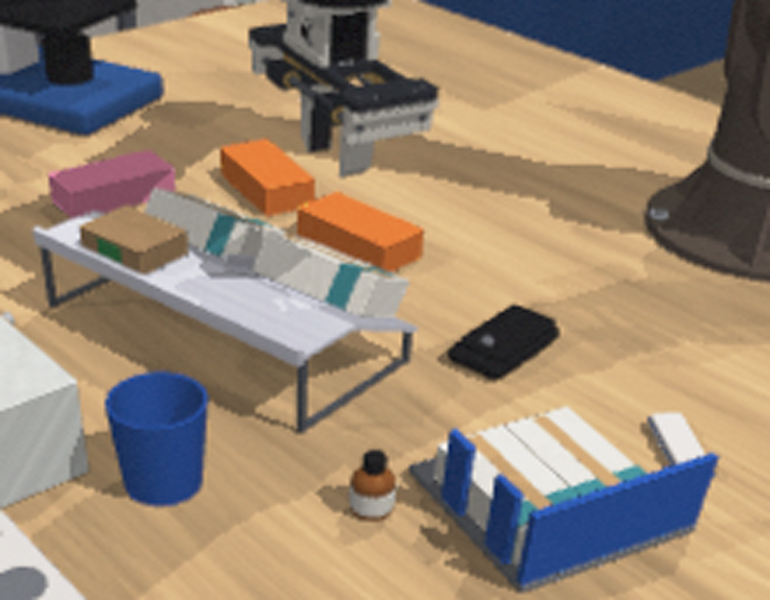

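View pics/top4.png

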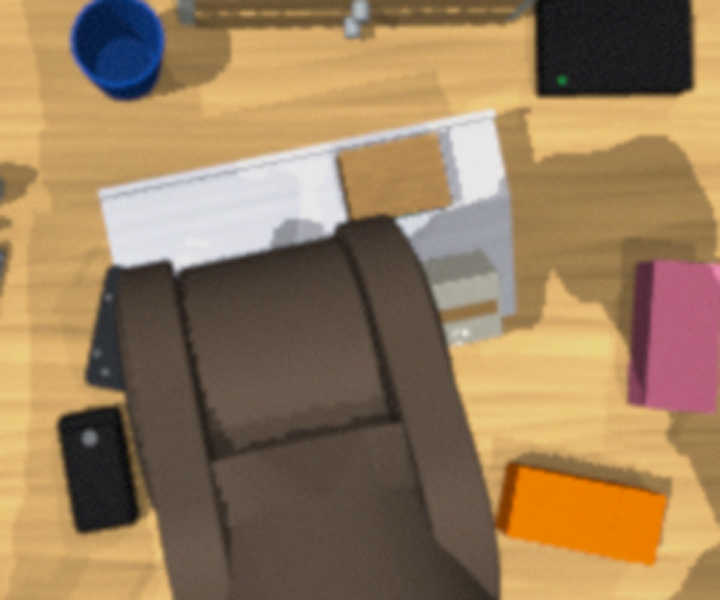

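```bash
python3 -m crank '[[[0,0,0],8.3,33],[[0,0,0],8.3,33],[[0,0,0],8.4,33],[[0,0,0],8.4,33],[[0,0,0],8.4,33]]' && python3 -m crank '[[[0,0,0],8.3,33],[[0,0,0],8.3,33],[[0,0,0],8.3,33],[[0,0,0],0,33]]' 
python3 - <<'E'
from fit import *
np.set_printoptions(precision=4,suppress=True)
p,d=get_image("wrist");c=get_calibration("wrist");W=cloud(d,c);cv2.imwrite("pics/wrist5.png",p[:,:,::-1])
for r in masks_of("carton_a","wrist"):
    m=r['region'];v,u=np.where(m);f=topface(W,m)
    print(round(r['score'],2),u.mean().round(),v.mean().round(),f['size'],np.degrees(np.arccos(f['n'][2])),f['cen'],'mid',f['cen']-.021*f['n'],np.degrees(np.arctan2(-f['long'][0],f['long'][1])))
E
python3 plan.py .5165 -.1181 .12 10.6
```

```text
clock: 9.05
position: [0.517, -0.1174, 0.2099]
ee_rot: [1.457, 2.782, 0.0]
force: [0.2, 0.0, -0.3]
width: 0.866
clock: 9.45
position: [0.5171, -0.1173, 0.21]
ee_rot: [2.017, 2.408, 0.001]
force: [0.6, 0.6, -0.2]
width: 0.867
0.93 142.0 208.0 [55.24193572998047, 60.751617431640625] 1.2369351404401945 [ 0.3749 -0.2006  0.0416] mid [ 0.3748 -0.201   0.0206] -84.71310556562234
0.85 257.0 278.0 [31.18588638305664, 69.80075073242188] 29.48757079965567 [ 0.5284 -0.2251  0.0961] mid [ 0.5385 -0.223   0.0778] -60.04694312896484
0.81 256.0 180.0 [61.6068229675293, 124.91993713378906] 29.546456829181725 [ 0.5073 -0.119   0.096 ] mid [ 0.5175 -0.117   0.0778] 11.249536297572847
t 9.55 pos [ 0.517  -0.1174  0.2097] jaw 10.55 tilt 0.04 F [-1.  -1.  -0.3] w 80.1 q7 0.11 [ 0.53  0.35 -0.53  1.79  0.2   1.05  0.11]
delta world mm [ -0.5  -0.7 -89.7]  tool-axes cm [-0.06 -0.06  8.97]
world turn 0.05 or -179.95 => tool turn -0.05
```

View pics/wrist5.png

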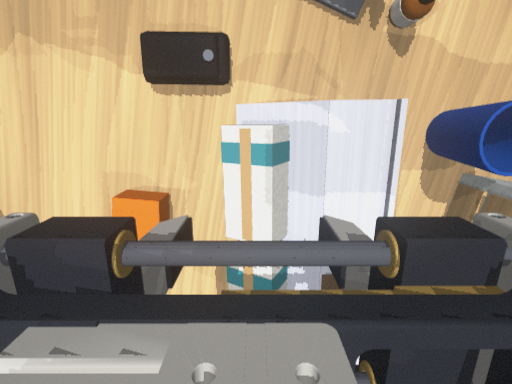

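```bash
python3 -m crank '[[[0,0,3],0,33],[[0,0,3],0,33],[[0,0,3],0,33],[[0,0,1.5],0,33],[[0,0,0],0,33]]' && python3 -m crank '[[[0,0,1],0,33],[[0,0,0.5],0,33],[[0,0,0.3],0,33],[[0,0,0.2],0,33],[[0,0,0],0,33]]'; python3 plan.py .5168 -.1175 .0785 10.6
```

```text
clock: 10.05
position: [0.5153, -0.1174, 0.1023]
ee_rot: [-2.006, -2.413, 0.003]
force: [-0.1, -1.1, -0.1]
width: 0.874
clock: 10.55
position: [0.5169, -0.1176, 0.0843]
ee_rot: [2.011, 2.413, 0.0]
force: [-0.6, -0.3, -0.3]
width: 0.867
t 10.55 pos [ 0.5169 -0.1176  0.0843] jaw 10.4 tilt 0.02 F [-0.6 -0.3 -0.3] w 79.8 q7 0.0 [ 0.47  0.5  -0.48  1.93  0.32  0.78  0.  ]
delta world mm [-0.1  0.1 -5.8]  tool-axes cm [ 0.01 -0.01  0.58]
world turn 0.2 or -179.8 => tool turn -0.2
```

Go down to the slope with the jaws then close at 40 N.

```bash
python3 -m crank '[[[0,0,0.3],-0.2,33],[[0,0,0.2],0,33],[[0,0,0.1],0,40],[[0,0,0],0,50],[[0,0,0],0,60]]' 15; python3 plan.py .5168 -.1175 .0785 10.6;  python3 -m crank '[[[0,0,0],0,110],[[0,0,0],0,110],[[0,0,0],0,110],[[0,0,0],0,110],[[0,0,0],0,110]]' 45; python3 plan.py .5168 -.1175 .0785 10.6;
```

```text
clock: 11.05
position: [0.5168, -0.1175, 0.0782]
ee_rot: [2.007, 2.417, -0.0]
force: [0.1, 0.3, -0.1]
width: 0.779
t 11.05 pos [ 0.5168 -0.1175  0.0782] jaw 10.59 tilt 0.0 F [ 0.1  0.3 -0.1] w 71.7 q7 0.0 [ 0.47  0.51 -0.47  1.94  0.32  0.77  0.  ]
delta world mm [-0.   0.   0.3]  tool-axes cm [ 0.   -0.   -0.03]
world turn 0.01 or -179.99 => tool turn -0.01
clock: 11.55
position: [0.5169, -0.1175, 0.0782]
ee_rot: [2.007, 2.417, 0.0]
force: [0.9, 0.3, -2.2]
width: 0.745
t 11.55 pos [ 0.5169 -0.1175  0.0782] jaw 10.59 tilt 0.01 F [ 0.9  0.3 -2.2] w 68.5 q7 0.0 [ 0.47  0.51 -0.47  1.94  0.32  0.77  0.  ]
delta world mm [-0.1  0.   0.3]  tool-axes cm [ 0.01 -0.01 -0.03]
world turn 0.01 or -179.99 => tool turn -0.01
```

```bash
python3 -m crank '[[[0,0.2,-0.2],0,110],[[0,0.4,-0.3],0,110],[[0,0.6,-0.4],0,110],[[0,0.8,-0.5],0,110],[[0,0.8,-0.5],0,110]]' 45; python3 plan.py .5168 -.1175 .0785 10.6
```

```text
clock: 12.05
position: [0.5453, -0.1122, 0.0978]
ee_rot: [2.007, 2.417, 0.0]
force: [0.6, 0.6, -2.5]
width: 0.741
t 12.05 pos [ 0.5453 -0.1122  0.0978] jaw 10.6 tilt 0.02 F [ 0.6  0.6 -2.5] w 68.2 q7 0.0 [ 0.45  0.52 -0.48  1.86  0.31  0.84  0.  ]
delta world mm [-28.5  -5.3 -19.3]  tool-axes cm [ 0.   -2.9   1.93]
world turn 0.0 or -180.0 => tool turn -0.0
```

```bash
python3 -m crank '[[[0,0.9,-0.5],0,110],[[0,0.9,-0.5],0,110],[[0,1,-0.6],0,110],[[0,1,-0.6],0,110],[[0,0.8,-0.5],0,110]]' 45; python3 plan.py .5168 -.1175 .0785 10.6
python3 - <<'E'
from h import *
p,d=get_image("scene");cv2.imwrite("pics/scene6.png",cv2.resize(p[120:260,205:365,::-1],None,fx=4,fy=4,interpolation=cv2.INTER_CUBIC))
E
```

```text
clock: 12.55
position: [0.5907, -0.1036, 0.1248]
ee_rot: [2.006, 2.417, 0.001]
force: [0.5, -0.3, -3.4]
width: 0.744
t 12.55 pos [ 0.5907 -0.1036  0.1248] jaw 10.6 tilt 0.03 F [ 0.5 -0.3 -3.4] w 68.4 q7 0.0 [ 0.41  0.54 -0.48  1.73  0.3   0.95  0.  ]
delta world mm [-73.9 -13.9 -46.3]  tool-axes cm [-0.01 -7.52  4.63]
world turn -0.0 or 180.0 => tool turn 0.0
```

View pics/scene6.png

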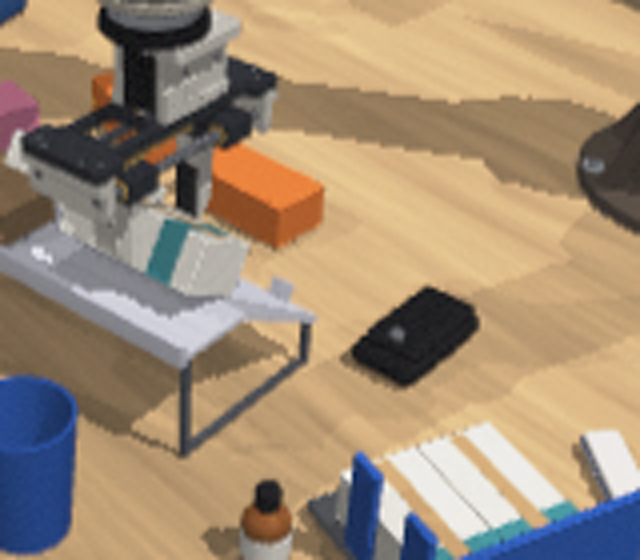

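```bash
python3 -m crank '[[[0,0.5,-0.2],0,110],[[0,0.3,0],0,110],[[0,0,0.4],0,110],[[0,0,0.5],0,110],[[0,0,0],0,110]]' 30; python3 plan.py .5168 -.1175 .0985 10.6
```

```text
clock: 13.1
position: [0.6, -0.1023, 0.1197]
ee_rot: [2.004, 2.413, 0.005]
force: [0.4, -0.7, 11.2]
width: 0.748
t 13.1 pos [ 0.6    -0.1023  0.1197] jaw 10.6 tilt 0.34 F [ 0.4 -0.7 11.2] w 68.8 q7 -0.0 [ 0.4   0.56 -0.47  1.71  0.3   0.94 -0.  ]
delta world mm [-83.2 -15.2 -21.2]  tool-axes cm [ 0.04 -8.47  2.07]
world turn 0.0 or -180.0 => tool turn -0.0
```

```bash
python3 -m crank '[[[0,0,0],0,110],[[0,0,0.2],0,110],[[0,0,0.3],0,110],[[0,0,0.3],0,110],[[0,0,0.3],0,110]]' 10; python3 plan.py .5168 -.1175 .0985 10.6
```

```text
clock: 13.6
position: [0.5986, -0.1025, 0.107]
ee_rot: [2.006, 2.415, 0.002]
force: [2.1, -0.2, 3.5]
width: 0.706
t 13.6 pos [ 0.5986 -0.1025  0.107 ] jaw 10.59 tilt 0.15 F [ 2.1 -0.2  3.5] w 65.0 q7 -0.01 [ 0.4   0.57 -0.47  1.72  0.31  0.92 -0.01]
delta world mm [-81.8 -15.   -8.5]  tool-axes cm [ 0.03 -8.32  0.83]
world turn 0.01 or -179.99 => tool turn -0.01
```

Flattening works (width 68.8 → 65).

```bash
python3 -m crank '[[[0,0,0.3],0,110],[[0,0,0.3],0,110],[[0,0,0.2],0,110],[[0,0,0],0,110],[[0,0,0],0,110]]' 10; python3 plan.py .5168 -.1175 .0985 10.6
python3 - <<'E'
from h import *
p,d=get_image("scene");cv2.imwrite("pics/scene7.png",cv2.resize(p[120:260,205:365,::-1],None,fx=4,fy=4,interpolation=cv2.INTER_CUBIC))
E
```

```text
clock: 14.1
position: [0.5975, -0.1024, 0.0982]
ee_rot: [2.007, 2.417, 0.0]
force: [1.5, -0.0, 3.6]
width: 0.654
t 14.1 pos [ 0.5975 -0.1024  0.0982] jaw 10.59 tilt 0.01 F [ 1.5 -0.   3.6] w 60.2 q7 -0.01 [ 0.4   0.58 -0.46  1.73  0.32  0.9  -0.01]
delta world mm [-80.7 -15.1   0.3]  tool-axes cm [ 0.   -8.21 -0.03]
world turn 0.01 or -179.99 => tool turn -0.01
```

View pics/scene7.png

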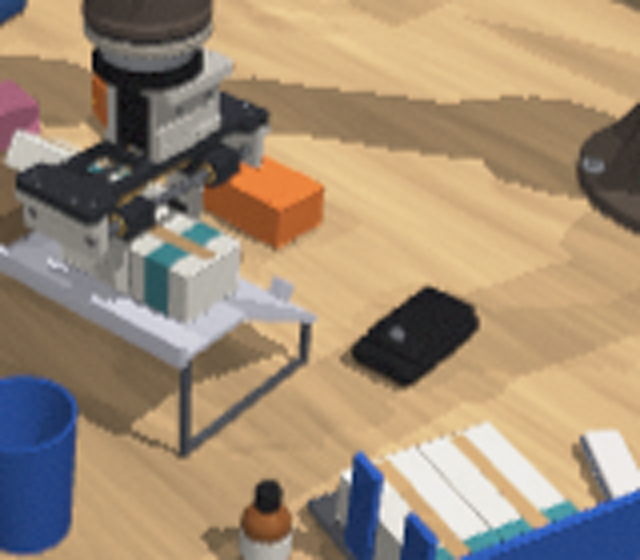

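```bash
python3 -m crank '[[[0,0,-0.3],0,110],[[0,0,-1],0,110],[[0,0,-2],0,110],[[0,0,-3],0,110],[[0,0,-3],0,110]]' 30; python3 plan.py .55 .1929 .19 77
```

```text
clock: 14.65
position: [0.5962, -0.1025, 0.1919]
ee_rot: [-2.005, -2.416, 0.002]
force: [0.9, -0.7, -2.9]
width: 0.652
t 14.65 pos [ 0.5962 -0.1025  0.1919] jaw 10.6 tilt 0.15 F [ 0.9 -0.7 -2.9] w 60.0 q7 0.04 [ 0.42  0.49 -0.5   1.63  0.25  1.09  0.04]
delta world mm [-46.2 295.4  -1.9]  tool-axes cm [29.88  0.89  0.21]
world turn 66.4 or -113.6 => tool turn -66.4
```

```bash
python3 -m crank '[[[1,0,0],-3,110],[[2,0,0],-4,110],[[3,0,0],0,110],[[4,0,0],0,110],[[4,0,0],0,110]]' 30 && python3 -m crank '[[[4,0,0],0,110],[[3,0,0],0,110],[[2,0,0],-4,110],[[1,0,0],-7,110],[[0.5,0,0],-8,110]]'; python3 plan.py .55 .1929 .19 77
```

```text
clock: 15.15
position: [0.5555, 0.0336, 0.1903]
ee_rot: [-1.852, -2.535, 0.002]
force: [0.7, -0.0, -3.8]
width: 0.649
clock: 15.65
position: [0.523, 0.1326, 0.1908]
ee_rot: [-1.395, -2.814, 0.002]
force: [0.2, 0.1, -3.3]
width: 0.655
t 15.65 pos [0.523  0.1326 0.1908] jaw 37.28 tilt 0.08 F [ 0.2  0.1 -3.3] w 60.2 q7 0.02 [ 0.15  0.42 -0.68  1.79  0.3   1.04  0.02]
delta world mm [27.  60.3 -0.8]  tool-axes cm [3.16 5.8  0.07]
world turn 39.72 or -140.28 => tool turn -39.72
```

```bash
python3 -m crank '[[[0,0,0],-8,110],[[0,0,0],-8,110],[[0,0,0],-8,110],[[0,0,0],-8,110],[[0,0,0],-7.7,110]]'; python3 plan.py .55 .1929 .11 77
```

```text
clock: 16.15
position: [0.5237, 0.1306, 0.1906]
ee_rot: [-0.359, -3.12, 0.002]
force: [0.6, -0.6, -4.6]
width: 0.653
t 16.15 pos [0.5237 0.1306 0.1906] jaw 76.86 tilt 0.1 F [ 0.6 -0.6 -4.6] w 60.1 q7 0.63 [ 0.27  0.46 -0.84  1.78  0.39  1.08  0.63]
delta world mm [ 26.3  62.3 -80.6]  tool-axes cm [-1.16  6.67  8.05]
world turn 0.14 or -179.86 => tool turn -0.14
```

```bash
python3 -m crank '[[[-0.3,1.6,0.5],0,110],[[-0.3,1.8,0.5],0,110],[[-0.3,1.8,0.5],-0.1,110],[[-0.3,1.5,0.5],0,110],[[0,0,0],0,110]]'; python3 plan.py .55 .1929 .11 77
python3 - <<'E'
from fit import *
np.set_printoptions(precision=4,suppress=True)
p,d=get_image("wrist");c=get_calibration("wrist");W=cloud(d,c);cv2.imwrite("pics/wrist8.png",p[:,:,::-1])
p,d=get_image("top");cv2.imwrite("pics/top8.png",cv2.resize(p[110:270,65:265,::-1],None,fx=3.5,fy=3.5,interpolation=cv2.INTER_CUBIC))
E
```

```text
clock: 16.65
position: [0.5512, 0.1951, 0.1701]
ee_rot: [-0.363, -3.119, -0.001]
force: [-0.2, 0.3, -3.4]
width: 0.654
t 16.65 pos [0.5512 0.1951 0.1701] jaw 76.73 tilt 0.12 F [-0.2  0.3 -3.4] w 60.1 q7 0.51 [ 0.12  0.55 -0.8   1.7   0.44  1.09  0.51]
delta world mm [ -1.2  -2.2 -60.1]  tool-axes cm [ 0.05 -0.24  6.01]
world turn 0.27 or -179.73 => tool turn -0.27
```

View pics/wrist8.png

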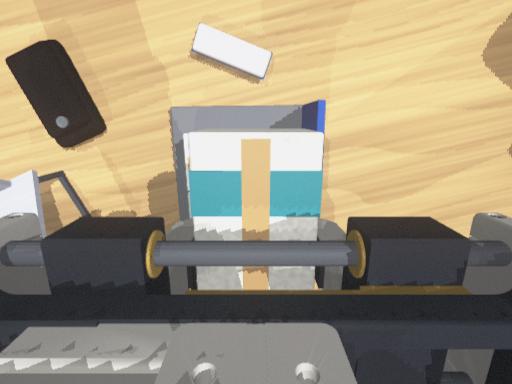

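View pics/top8.png

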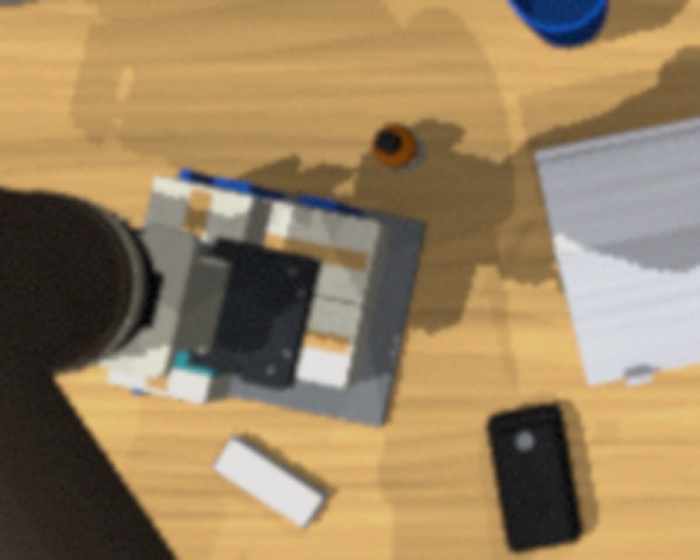

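```bash
cat > intool.py <<'E'
from fit import *
s=monitor.observe();p,d=get_image("wrist");c=get_calibration("wrist");W=cloud(d,c)
R=Ro.from_rotvec(s['ee_rot']).as_matrix();T=(W-s['position'])@R*1000
m=(abs(T[...,2]+39)<3)&(abs(T[...,1])<34)&(abs(T[...,0])<90)&(d>0)
q=T[m];print('top plane z',np.median(q[:,2]).round(1),'x max',np.percentile(q[:,0],[97,99,100]).round(1),'y',np.percentile(q[:,1],[0,1,99,100]).round(1))
e=q[(q[:,0]>np.percentile(q[:,0],98.5))]
A=np.c_[q[:,0],q[:,1],np.ones(len(q))];print('plane slope x,y deg',np.degrees(np.linalg.lstsq(A,q[:,2],rcond=None)[0][:2]).round(2))
# side edge direction
for sgn in (-1,1):
    xs=np.arange(30,60,2);ed=[ (sgn*q[abs(q[:,0]-x)<1.2,1]).max()*sgn for x in xs if (abs(q[:,0]-x)<1.2).any()]
    print('side',sgn,np.round(ed,1))
E
python3 intool.py
```

```text
top plane z -39.0 x max [62.4 63.3 63.8] y [-32.9 -30.2  28.7  32.6]
plane slope x,y deg [ 0.07 -0.04]
side -1 [-30.9 -31.3 -31.2 -31.  -30.9 -31.  -31.  -31.1 -31.1 -30.4 -30.2 -31.
 -30.5 -30.4 -30.5]
side 1 [29.4 29.2 29.6 29.6 29.4 29.5 29.5 29.6 29.5 29.1 28.9 29.4 28.9 28.9
 29.4]
```

```bash
python3 -m crank '[[[0.05,-0.25,2],-0.25,110],[[0,0,2.5],0,110],[[0,0,2.5],0,110],[[0,0,2],0,110],[[0,0,0],0,110]]' 30;  python3 plan.py .55 .1929 .055 77
```

```text
clock: 17.3
position: [0.5491, 0.1887, 0.0789]
ee_rot: [-0.365, -3.116, 0.005]
force: [-0.5, -0.9, -3.2]
width: 0.651
t 17.3 pos [0.5491 0.1887 0.0789] jaw 76.64 tilt 0.29 F [-0.5 -0.9 -3.2] w 59.9 q7 0.44 [ 0.08  0.65 -0.74  1.79  0.54  0.92  0.44]
delta world mm [  0.9   4.2 -23.9]  tool-axes cm [0.01 0.44 2.39]
world turn 0.36 or -179.64 => tool turn -0.36
```

```bash
python3 -m crank '[[[0,0,0.5],-0.1,110],[[0,0,0.4],0,110],[[0,0,0.2],0,110],[[0,0,0],0,110],[[0,0,0],0,110]]' 30;  python3 plan.py .55 .1929 .055 77
```

```text
clock: 17.8
position: [0.551, 0.1912, 0.0707]
ee_rot: [0.363, 3.12, 0.0]
force: [0.6, 0.9, -2.9]
width: 0.648
t 17.8 pos [0.551  0.1912 0.0707] jaw 76.74 tilt 0.04 F [ 0.6  0.9 -2.9] w 59.7 q7 0.43 [ 0.07  0.66 -0.73  1.8   0.55  0.9   0.43]
delta world mm [ -1.    1.7 -15.7]  tool-axes cm [0.14 0.15 1.57]
world turn 0.26 or -179.74 => tool turn -0.26
```

```bash
python3 -m crank '[[[0,0.1,0.5],-0.25,110],[[0,0,0.4],0,110],[[0,0,0.2],0,110],[[0,0,0.1],0,110],[[0,0,0],0,110]]' 30;  python3 plan.py .55 .1929 .055 77
```

```text
clock: 18.3
position: [0.5509, 0.192, 0.058]
ee_rot: [-0.356, -3.121, 0.0]
force: [-0.1, -0.1, -4.8]
width: 0.655
t 18.3 pos [0.5509 0.192  0.058 ] jaw 76.99 tilt 0.02 F [-0.1 -0.1 -4.8] w 60.3 q7 0.42 [ 0.06  0.67 -0.72  1.81  0.57  0.88  0.42]
delta world mm [-0.9  0.9 -3. ]  tool-axes cm [0.11 0.07 0.3 ]
world turn 0.01 or -179.99 => tool turn -0.01
```

```bash
python3 -m crank '[[[0,0,0.1],0,110],[[0,0,0.1],0,110],[[0,0,0],0,110]]' 20;  python3 -m crank '[[[0,0,0.1],0,110],[[0,0,0],0,110]]' 15
```

```text
clock: 18.6
position: [0.551, 0.192, 0.0561]
ee_rot: [-0.356, -3.121, 0.0]
force: [0.3, 0.2, -4.1]
width: 0.651
clock: 18.8
position: [0.5511, 0.1921, 0.0552]
ee_rot: [0.356, 3.121, 0.0]
force: [-0.7, 0.8, -3.8]
width: 0.655
```

```bash
python3 -m crank '[[[0,0,0.05],0,110],[[0,0,0.05],0,110],[[0,0,0],0,110]]' 10;  python3 -m crank '[[[0,0,0.05],0,110],[[0,0,0],0,110]]' 8
```

```text
clock: 19.1
position: [0.5511, 0.1921, 0.0552]
ee_rot: [0.356, 3.121, -0.001]
force: [-3.2, -2.1, 8.2]
width: 0.654
clock: 19.3
position: [0.5513, 0.192, 0.0547]
ee_rot: [0.356, 3.12, -0.0]
force: [-2.5, -2.8, 9.3]
width: 0.651
```

```bash
python3 -m crank '[[[0,0,0],0,88],[[0,0,0],0,80],[[0,0,0],0,70],[[0,0,-0.1],0,66],[[0,0,-0.3],0,66]]' 8;  python3 plan.py .55 .1929 .055 77
```

```text
clock: 19.8
position: [0.5509, 0.192, 0.0576]
ee_rot: [-0.356, -3.121, 0.0]
force: [-0.5, 0.3, -0.0]
width: 0.738
t 19.8 pos [0.5509 0.192  0.0576] jaw 76.99 tilt 0.02 F [-0.5  0.3 -0. ] w 67.9 q7 0.42 [ 0.06  0.67 -0.72  1.81  0.57  0.88  0.42]
delta world mm [-0.9  0.9 -2.6]  tool-axes cm [0.11 0.07 0.26]
world turn 0.01 or -179.99 => tool turn -0.01
```

```bash
python3 -m crank '[[[0,0,-1.5],0,66],[[0,0,-2],0,66],[[0,0,-2.2],0,66],[[0,-1.5,0],0,150],[[0,-2,0],0,255]]' 20;  python3 -m crank '[[[0,-2,0],0,255],[[0,0,0],0,255],[[0,0,0],0,255]]'; python3 plan.py .55 .1929 .055 77
python3 - <<'E'
from h import *
s=monitor.observe();c,sn=np.cos(np.radians(-13)),np.sin(np.radians(-13));v=s['position'][:2]-[.5391,.1769]
print('tray',(c*v[0]+sn*v[1])*1000,(-sn*v[0]+c*v[1])*1000)
E
```

```text
clock: 20.3
position: [0.5435, 0.1585, 0.1162]
ee_rot: [0.353, 3.12, 0.002]
force: [0.6, -0.9, -0.0]
width: 0.615
clock: 20.6
position: [0.5387, 0.1378, 0.115]
ee_rot: [0.358, 3.121, -0.0]
force: [0.2, -0.5, 0.6]
width: 0.354
t 20.6 pos [0.5387 0.1378 0.115 ] jaw 76.92 tilt 0.02 F [ 0.2 -0.5  0.6] w 32.6 q7 0.55 [ 0.2   0.57 -0.78  1.83  0.49  0.95  0.55]
delta world mm [ 11.3  55.1 -60. ]  tool-axes cm [0.15 5.62 6.  ]
world turn 0.08 or -179.92 => tool turn -0.08
tray 8.416947122571656 -38.14601371504518
```

```bash
python3 -m crank '[[[0,0,0],0,255],[[0,0,0],0,255],[[0,0,1.5],0,255],[[0,0,1.5],0,255],[[0,0,1.5],0,255]]' ; python3 -m crank '[[[0,0,0.8],0,255],[[0,0,0],0,255]]'; cat > st.py <<'E'
from h import *
s=monitor.observe();c,sn=np.cos(np.radians(-13)),np.sin(np.radians(-13));v=s['position'][:2]-[.5391,.1769]
fx,fy=s['force'][:2]
print('t',round(s['clock'],2),'tray x,y',((c*v[0]+sn*v[1])*1000).round(1),((-sn*v[0]+c*v[1])*1000).round(1),'z',s['position'][2].round(4),'Ftray',(c*fx+sn*fy).round(1),(-sn*fx+c*fy).round(1),s['force'][2].round(1),'w',round(s['width']*92,1))
E
python3 st.py
```

```text
clock: 21.1
position: [0.5381, 0.1384, 0.0679]
ee_rot: [-0.355, -3.12, 0.001]
force: [-0.9, 0.0, -0.2]
width: 0.006
clock: 21.3
position: [0.5375, 0.1382, 0.0599]
ee_rot: [-0.355, -3.119, 0.002]
force: [-0.6, -0.2, -0.6]
width: 0.003
t 21.3 tray x,y 7.2 -38.1 z 0.0599 Ftray -0.6 -0.4 -0.6 w 0.3
```

```bash
python3 -m crank '[[[0,0.4,0],0,255],[[0,0.4,0],0,255],[[0,0.4,0],0,255],[[0,0.4,0],0,255],[[0,0.4,0],0,255]]' ;python3 st.py; python3 -m crank '[[[0,0.3,0],0,255],[[0,0.3,0],0,255],[[0,0.2,0],0,255],[[0,0,0],0,255]]';python3 st.py
python3 - <<'E'
from fit import *
p,d=get_image("wrist");cv2.imwrite("pics/wrist9.png",p[:,:,::-1])
E
```

```text
clock: 21.8
position: [0.5434, 0.158, 0.0621]
ee_rot: [0.356, 3.121, -0.001]
force: [-0.9, -2.2, 3.4]
width: 0.004
t 21.8 tray x,y 8.4 -17.4 z 0.0621 Ftray -0.4 -2.3 3.4 w 0.4
clock: 22.2
position: [0.5451, 0.1663, 0.0618]
ee_rot: [0.355, 3.121, 0.001]
force: [0.8, -0.2, 0.8]
width: 0.004
t 22.2 tray x,y 8.2 -9.0 z 0.0618 Ftray 0.8 -0.0 0.8 w 0.4
```

View pics/wrist9.png

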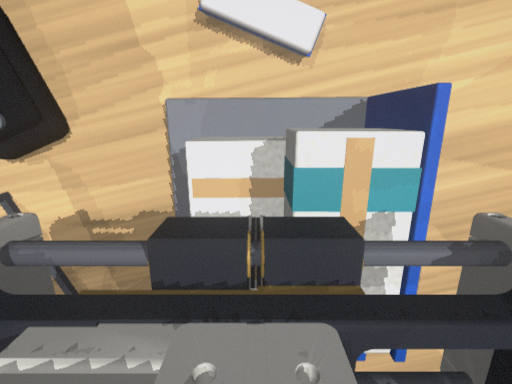

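```bash
python3 -m crank '[[[0,0.15,0],0,255],[[0,0.15,0],0,255],[[0,0,0],0,255]]' ;python3 st.py; python3 intool.py | head -1;python3 - <<'E'
from fit import *
p,d=get_image("wrist");c=get_calibration("wrist");W=cloud(d,c)
cs,sn=np.cos(np.radians(-13)),np.sin(np.radians(-13))
q=W-np.array([.5391,.1769,0]);X=(cs*q[...,0]+sn*q[...,1])*1000;Y=(-sn*q[...,0]+cs*q[...,1])*1000;Z=W[...,2]*1000
m=(abs(Z-94)<2.5)&(Y>0)&(Y<74)&(X>-90)&(X<60)&(d>0)
print('new carton Y',np.percentile(Y[m],[0,1,99,100]).round(1),'Xmin',np.percentile(X[m],[0,1,2]).round(1),'z',np.median(Z[m]))
for x in range(-50,-10,8):
    k=m&(abs(X-x)<2);print(x,Y[k].min().round(1),Y[k].max().round(1))
w=(abs(Z-88)<4)&(Y>70)&(Y<90)&(abs(X)<80);print('wall Y',np.percentile(Y[w],[0,5,50,95,100]).round(1))
E
```

```text
clock: 22.55
position: [0.5456, 0.1689, 0.0617]
ee_rot: [-0.356, -3.121, -0.0]
force: [0.0, -1.6, 0.8]
width: 0.001
t 22.55 tray x,y 8.2 -6.4 z 0.0617 Ftray 0.4 -1.5 0.8 w 0.1
new carton Y [11.  11.9 70.9 73.9] Xmin [-68.8 -55.5 -55.1] z 94.02136724581587
-50 11.5 71.6
-42 11.4 71.4
-34 11.2 72.1
-26 11.1 71.9
-18 11.2 71.9
wall Y [71.8 72.8 76.1 79.5 81.2]
  return _methods._mean(a, axis=axis, dtype=dtype,
  ret = ret.dtype.type(ret / rcount)
Traceback (most recent call last):
  File "intool.py", line 5, in <module>
    q=T[m];print('top plane z',np.median(q[:,2]).round(1),'x max',np.percentile(q[:,0],[97,99,100]).round(1),'y',np.percentile(q[:,1],[0,1,99,100]).round(1))
                                                                  ~~~~~~~~~~~~~^^^^^^^^^^^^^^^^^^^^
IndexError: index -1 is out of bounds for axis 0 with size 0
```

```bash
python3 -m crank '[[[0,0.1,0],0,255],[[0,0,0],0,255]]' ;python3 st.py; python3 -m crank '[[[0,0.1,0],0,255],[[0,0,0],0,255]]' ;python3 st.py
```

```text
clock: 22.85
position: [0.5458, 0.1697, 0.0617]
ee_rot: [-0.356, -3.121, -0.0]
force: [1.1, -2.5, 0.8]
width: 0.003
t 22.85 tray x,y 8.2 -5.5 z 0.0617 Ftray 1.6 -2.2 0.8 w 0.3
clock: 23.05
position: [0.5462, 0.1706, 0.0617]
ee_rot: [0.356, 3.121, -0.0]
force: [0.5, -2.0, 0.7]
width: 0.007
t 23.05 tray x,y 8.3 -4.6 z 0.0617 Ftray 0.9 -1.8 0.7 w 0.6
```

```bash
python3 -m crank '[[[0,0.05,0],0,255],[[0,0,0],0,255]]' ;python3 st.py; python3 -m crank '[[[0,0.05,0],0,255],[[0,0,0],0,255]]' ;python3 st.py;  python3 -m crank '[[[0,0.05,0],0,255],[[0,0,0],0,255]]' ;python3 st.py
```

```text
clock: 23.25
position: [0.5463, 0.1708, 0.0617]
ee_rot: [0.356, 3.121, -0.001]
force: [-0.8, -3.4, -0.1]
width: 0.005
t 23.25 tray x,y 8.4 -4.3 z 0.0617 Ftray -0.0 -3.5 -0.1 w 0.4
clock: 23.45
position: [0.5463, 0.1708, 0.0617]
ee_rot: [-0.357, -3.121, 0.002]
force: [0.5, -4.7, 1.4]
width: 0.006
t 23.45 tray x,y 8.4 -4.3 z 0.0617 Ftray 1.5 -4.5 1.4 w 0.6
clock: 23.65
position: [0.5463, 0.1708, 0.0616]
ee_rot: [-0.357, -3.121, 0.003]
force: [-0.8, -6.4, 3.1]
width: 0.004
t 23.65 tray x,y 8.4 -4.3 z 0.0616 Ftray 0.7 -6.4 3.1 w 0.3
```

```bash
python3 -m crank '[[[0,-0.6,0],0,255],[[0,-0.5,-2],0,200],[[0,0,-4],0,100],[[0,0,-4],0,33],[[0,0,-4],0,33]]' 20; python3 plan.py .545 -.26 .21 10.6
```

```text
clock: 24.15
position: [0.5435, 0.1621, 0.2033]
ee_rot: [-0.354, -3.121, -0.002]
force: [0.8, -0.1, 0.3]
width: 0.306
t 24.15 pos [0.5435 0.1621 0.2033] jaw 77.06 tilt 0.08 F [ 0.8 -0.1  0.3] w 28.2 q7 0.59 [ 0.2   0.5  -0.84  1.7   0.4   1.13  0.59]
delta world mm [   1.5 -422.1    6.7]  tool-axes cm [ -9.6  -41.11  -0.73]
world turn -66.46 or 113.54 => tool turn 66.46
```

```bash
python3 -m crank '[[[-0.5,-2,0],0,33],[[-0.9,-4,0],0,33],[[-1,-4.2,0],0,33],[[-1,-4.2,0],0,33],[[-1,-4.2,0],0,33]]' && python3 -m crank '[[[-1,-4.2,0],0,33],[[-1,-4.2,0],0,33],[[-1,-4,0],0,33],[[-0.5,-3,0],8,33],[[-0.5,-2,0],8,33]]' && python3 -m crank '[[[0,0,0],8,33],[[0,0,0],8.4,33],[[0,0,0],8.4,33],[[0,0,0],8.4,33],[[0,0,0],8.4,33]]';python3 plan.py .545 -.26 .21 10.6
```

```text
clock: 24.65
position: [0.5449, -0.0307, 0.2019]
ee_rot: [0.354, 3.121, 0.001]
force: [0.7, 0.1, -0.3]
width: 0.738
clock: 25.15
position: [0.5417, -0.2108, 0.2014]
ee_rot: [0.799, 3.038, 0.001]
force: [0.1, 0.5, -1.1]
width: 0.87
clock: 25.65
position: [0.5422, -0.2074, 0.2018]
ee_rot: [1.822, 2.559, 0.002]
force: [0.0, 0.8, 0.8]
width: 0.87
t 25.65 pos [ 0.5422 -0.2074  0.2018] jaw 19.1 tilt 0.07 F [0.  0.8 0.8] w 80.0 q7 0.37 [ 0.67  0.45 -0.56  1.68  0.26  1.09  0.37]
delta world mm [  2.8 -52.6   8.2]  tool-axes cm [-5.06 -1.46 -0.83]
world turn -8.5 or 171.5 => tool turn 8.5
```

```bash
python3 -m crank '[[[-1.7,-0.5,0],8.5,33],[[-1.7,-0.1,0],0,33],[[-1.4,-0.1,0],0,33],[[0,0,0],0,33],[[0,0,0],0,33]]';python3 plan.py .545 -.26 .21 10.6
python3 - <<'E'
from fit import *
np.set_printoptions(precision=4,suppress=True)
p,d=get_image("wrist");c=get_calibration("wrist");W=cloud(d,c);cv2.imwrite("pics/wrist10.png",p[:,:,::-1])
for r in masks_of("carton_a","wrist"):
    m=r['region'];v,u=np.where(m);f=topface(W,m)
    print(round(r['score'],2),u.mean().round(),v.mean().round(),f['size'],np.degrees(np.arccos(f['n'][2])),f['cen'],'mid',f['cen']-.021*f['n'],np.degrees(np.arctan2(-f['long'][0],f['long'][1])))
E
```

```text
clock: 26.15
position: [0.5466, -0.2566, 0.2014]
ee_rot: [-1.999, -2.423, -0.001]
force: [-0.4, 0.8, 0.4]
width: 0.873
t 26.15 pos [ 0.5466 -0.2566  0.2014] jaw 10.96 tilt 0.05 F [-0.4  0.8  0.4] w 80.3 q7 0.32 [ 0.7   0.48 -0.51  1.63  0.25  1.1   0.32]
delta world mm [-1.6 -3.4  8.6]  tool-axes cm [-0.3  -0.22 -0.86]
world turn -0.36 or 179.64 => tool turn 0.36
0.85 253.0 182.0 [61.50403594970703, 119.30552673339844] 29.437050250124422 [ 0.5345 -0.2588  0.0964] mid [ 0.5447 -0.2568  0.0781] 11.570928435986438
0.84 123.0 216.0 [40.580814361572266, 60.722747802734375] 88.72561064437399 [ 0.3821 -0.3448  0.0219] mid [ 0.3775 -0.3653  0.0214] 77.48764360291153
0.75 122.0 129.0 [61.35551071166992, 126.03673553466797] 0.298366826521123 [ 0.3778 -0.2349  0.0417] mid [ 0.3777 -0.2349  0.0207] 4.924648696425324
```

View pics/wrist10.png

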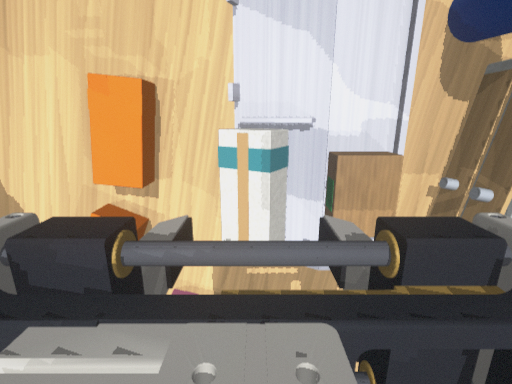

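```bash
python3 -m crank '[[[-0.3,-0.3,2.5],0.4,33],[[0,0,3],0,33],[[0,0,3],0,33],[[0,0,1.5],0,33],[[0,0,0],0,33]]';python3 plan.py .544 -.2602 .0785 10.6
```

```text
clock: 26.75
position: [0.5431, -0.2592, 0.0999]
ee_rot: [-2.005, -2.414, 0.001]
force: [0.6, -0.1, -0.1]
width: 0.868
t 26.75 pos [ 0.5431 -0.2592  0.0999] jaw 10.57 tilt 0.22 F [ 0.6 -0.1 -0.1] w 79.8 q7 0.26 [ 0.68  0.58 -0.47  1.74  0.32  0.91  0.26]
delta world mm [  0.9  -1.  -21.4]  tool-axes cm [-0.12  0.08  2.14]
world turn 0.03 or -179.97 => tool turn -0.03
```

```bash
python3 -m crank '[[[0,0,0.8],0,33],[[0,0,0.5],0,33],[[0,0,0.2],0,33],[[0,0,0],0,33],[[0,0,0],0,33]]';python3 plan.py .544 -.2602 .0785 10.6
```

```text
clock: 27.25
position: [0.5446, -0.2603, 0.0872]
ee_rot: [2.009, 2.415, 0.0]
force: [0.4, -0.4, -0.1]
width: 0.875
t 27.25 pos [ 0.5446 -0.2603  0.0872] jaw 10.49 tilt 0.04 F [ 0.4 -0.4 -0.1] w 80.5 q7 0.25 [ 0.67  0.59 -0.46  1.75  0.33  0.88  0.25]
delta world mm [-0.6  0.1 -8.7]  tool-axes cm [ 0.02 -0.06  0.87]
world turn 0.11 or -179.89 => tool turn -0.11
```

```bash
python3 -m crank '[[[0,-0.05,0.3],0,33],[[0,0,0.3],0,33],[[0,0,0.15],0,33],[[0,0,0.1],0,33],[[0,0,0],0,33]]';python3 plan.py .544 -.2602 .0785 10.6
```

```text
clock: 27.75
position: [0.5437, -0.2603, 0.0783]
ee_rot: [-2.009, -2.415, 0.0]
force: [-1.4, -0.3, 1.4]
width: 0.869
t 27.75 pos [ 0.5437 -0.2603  0.0783] jaw 10.49 tilt 0.02 F [-1.4 -0.3  1.4] w 79.9 q7 0.24 [ 0.67  0.6  -0.46  1.76  0.34  0.86  0.24]
delta world mm [0.3 0.1 0.2]  tool-axes cm [-0.    0.03 -0.02]
world turn 0.11 or -179.89 => tool turn -0.11
```

Touching the slope at the same level as before. Close at 15 N, then 50 N.

```bash
python3 -m crank '[[[0,0,0],0,40],[[0,0,0],0,50],[[0,0,0],0,60],[[0,0,0],0,70],[[0,0,0],0,70]]' 15;python3 plan.py .544 -.2602 .0785 10.6; python3 -m crank '[[[0,0,0],0,110],[[0,0,0],0,110],[[0,0,0],0,110],[[0,0,0],0,110]]' 50;python3 plan.py .544 -.2602 .0785 10.6
```

```text
clock: 28.25
position: [0.5442, -0.2602, 0.0783]
ee_rot: [2.009, 2.415, 0.001]
force: [1.2, -0.8, -0.1]
width: 0.759
t 28.25 pos [ 0.5442 -0.2602  0.0783] jaw 10.5 tilt 0.04 F [ 1.2 -0.8 -0.1] w 69.9 q7 0.24 [ 0.67  0.6  -0.46  1.76  0.34  0.86  0.24]
delta world mm [-0.2  0.   0.2]  tool-axes cm [ 0.01 -0.01 -0.02]
world turn 0.1 or -179.9 => tool turn -0.1
clock: 28.65
position: [0.5442, -0.2602, 0.0782]
ee_rot: [2.009, 2.415, 0.001]
force: [4.0, 0.7, -3.3]
width: 0.741
t 28.65 pos [ 0.5442 -0.2602  0.0782] jaw 10.5 tilt 0.04 F [ 4.   0.7 -3.3] w 68.1 q7 0.24 [ 0.67  0.6  -0.46  1.76  0.34  0.86  0.24]
delta world mm [-0.2  0.   0.3]  tool-axes cm [ 0.01 -0.01 -0.03]
world turn 0.1 or -179.9 => tool turn -0.1
```

```bash
python3 -m crank '[[[0,0.1,-0.2],0,110],[[0,0.2,-0.4],0,110],[[0,0.3,-0.6],0,110],[[0,0.2,-0.6],0,110],[[0,0,-0.3],0,110]]' 50;python3 plan.py .544 -.2602 .0785 10.6
```

```text
clock: 29.15
position: [0.5524, -0.2587, 0.1002]
ee_rot: [2.008, 2.415, 0.001]
force: [-0.6, -0.2, -4.7]
width: 0.739
t 29.15 pos [ 0.5524 -0.2587  0.1002] jaw 10.51 tilt 0.06 F [-0.6 -0.2 -4.7] w 68.0 q7 0.25 [ 0.67  0.59 -0.47  1.72  0.32  0.91  0.25]
delta world mm [ -8.4  -1.5 -21.7]  tool-axes cm [ 0.01 -0.85  2.16]
world turn 0.09 or -179.91 => tool turn -0.09
```

Holding steady (68.0 mm, −4.7 N). Move sideways into the other bay, gently.

```bash
python3 -m crank '[[[0.4,0,0],0,110],[[0.8,0,0],0,110],[[1.1,0,0],0,110],[[1.3,0,0],0,110],[[1.3,0,0],0,110]]' 50;python3 plan.py .544 -.2602 .0785 10.6
```

```text
clock: 29.65
position: [0.5423, -0.2089, 0.0991]
ee_rot: [-2.008, -2.416, -0.0]
force: [0.3, 1.3, -3.4]
width: 0.743
t 29.65 pos [ 0.5423 -0.2089  0.0991] jaw 10.54 tilt 0.03 F [ 0.3  1.3 -3.4] w 68.3 q7 0.17 [ 0.61  0.55 -0.48  1.79  0.32  0.88  0.17]
delta world mm [  1.7 -51.3 -20.6]  tool-axes cm [-5.08 -0.77  2.06]
world turn 0.06 or -179.94 => tool turn -0.06
```

```bash
python3 -m crank '[[[1.5,0,0],0,110],[[1.6,0,0],0,110],[[1.6,0,0],0,110],[[1.4,0,0],0,110],[[1.1,0,0],0,110]]' 50;python3 -m crank '[[[0.6,0,0],0,110],[[0.2,0,0],0,110],[[0,0,0],0,110]]' 50; python3 plan.py .5975 -.1024 .1297 10.6
```

```text
clock: 30.15
position: [0.5295, -0.1381, 0.0993]
ee_rot: [2.008, 2.416, 0.0]
force: [1.1, 1.2, -4.4]
width: 0.739
clock: 30.45
position: [0.5283, -0.1322, 0.0992]
ee_rot: [2.009, 2.415, -0.0]
force: [0.3, -0.3, -4.4]
width: 0.743
t 30.45 pos [ 0.5283 -0.1322  0.0992] jaw 10.48 tilt 0.02 F [ 0.3 -0.3 -4.4] w 68.3 q7 0.04 [ 0.51  0.5  -0.49  1.88  0.31  0.83  0.04]
delta world mm [69.2 29.8 30.5]  tool-axes cm [ 1.67  7.35 -3.05]
world turn 0.12 or -179.88 => tool turn -0.12
```

```bash
python3 -m crank '[[[0.2,0.4,-0.3],0,110],[[0.3,0.8,-0.5],0,110],[[0.3,1.2,-0.6],0,110],[[0.3,1.3,-0.6],0,110],[[0.2,1.3,-0.5],0,110]]' 50;python3 -m crank '[[[0,1.1,-0.4],0,110],[[0,0.8,-0.1],0,110],[[0,0.4,0],0,110],[[0,0,0],0,110]]' 50; python3 plan.py .5985 -.1024 .1197 10.6
```

```text
clock: 30.95
position: [0.5768, -0.1093, 0.1252]
ee_rot: [2.008, 2.415, 0.002]
force: [0.6, 0.7, -4.5]
width: 0.742
clock: 31.35
position: [0.5979, -0.1058, 0.1289]
ee_rot: [-2.009, -2.415, 0.0]
force: [-0.9, -0.2, -4.0]
width: 0.741
t 31.35 pos [ 0.5979 -0.1058  0.1289] jaw 10.49 tilt 0.02 F [-0.9 -0.2 -4. ] w 68.2 q7 0.0 [ 0.42  0.55 -0.49  1.7   0.3   0.97  0.  ]
delta world mm [ 0.6  3.4 -9.2]  tool-axes cm [0.32 0.13 0.92]
world turn 0.11 or -179.89 => tool turn -0.11
```

Now lower onto the ledge and flatten with a light grip, as before.

```bash
python3 -m crank '[[[0,0,0.3],0,110],[[0,0,0.3],0,110],[[0,0,0.2],0,110],[[0,0,0],0,110]]' 30;python3 plan.py .5985 -.1024 .1197 10.6; python3 -m crank '[[[0,0,0.1],0,110],[[0,0,0.2],0,110],[[0,0,0.3],0,110],[[0,0,0.3],0,110],[[0,0,0.3],0,110]]' 10; python3 plan.py .5985 -.1024 .0982 10.6
```

```text
clock: 31.75
position: [0.5978, -0.1062, 0.1236]
ee_rot: [2.008, 2.413, 0.0]
force: [-6.4, 0.5, 20.6]
width: 0.747
t 31.75 pos [ 0.5978 -0.1062  0.1236] jaw 10.48 tilt 0.13 F [-6.4  0.5 20.6] w 68.7 q7 -0.0 [ 0.42  0.56 -0.49  1.71  0.31  0.95 -0.  ]
delta world mm [ 0.7  3.8 -3.9]  tool-axes cm [0.36 0.13 0.39]
world turn 0.12 or -179.88 => tool turn -0.12
clock: 32.25
position: [0.599, -0.1061, 0.1105]
ee_rot: [2.008, 2.412, 0.003]
force: [1.8, 0.4, 4.0]
width: 0.723
t 32.25 pos [ 0.599  -0.1061  0.1105] jaw 10.47 tilt 0.21 F [1.8 0.4 4. ] w 66.5 q7 -0.01 [ 0.42  0.57 -0.48  1.72  0.32  0.93 -0.01]
delta world mm [ -0.5   3.7 -12.3]  tool-axes cm [0.38 0.02 1.23]
world turn 0.13 or -179.87 => tool turn -0.13
```

```bash
python3 -m crank '[[[0,0,0.3],0,110],[[0,0,0.3],0,110],[[0,0,0.3],0,110],[[0,0,0.2],0,110],[[0,0,0],0,110]]' 10; python3 plan.py .5985 -.1024 .0982 10.6
```

```text
clock: 32.75
position: [0.5978, -0.1059, 0.0984]
ee_rot: [2.009, 2.415, 0.0]
force: [1.9, 1.3, 5.5]
width: 0.653
t 32.75 pos [ 0.5978 -0.1059  0.0984] jaw 10.49 tilt 0.03 F [1.9 1.3 5.5] w 60.1 q7 -0.02 [ 0.41  0.59 -0.48  1.73  0.33  0.91 -0.02]
delta world mm [ 0.7  3.5 -0.2]  tool-axes cm [0.34 0.13 0.02]
world turn 0.11 or -179.89 => tool turn -0.11
```

```bash
python3 -m crank '[[[0,0,-0.3],0,110],[[0,0,-1],0,110],[[0,0,-2],0,110],[[0,0,-3],0,110],[[0,0,-3],0,110]]' 30; python3 intool.py; python3 plan.py .5381 .1371 .19 77
```

```text
clock: 33.25
position: [0.5964, -0.1059, 0.1917]
ee_rot: [-2.007, -2.414, 0.002]
force: [0.6, -0.4, -4.5]
width: 0.651
top plane z -41.0 x max [62.2 62.2 62.2] y [-33.9 -33.8  33.6  33.8]
plane slope x,y deg [-2.62 -0.24]
side -1 [ -7.8  -7.8 -28.2  32.2]
side 1 [-7.8 10.9 10.9 32.2]
t 33.3 pos [ 0.5992 -0.1057  0.1974] jaw 10.5 tilt 0.28 F [1.9 0.1 0.1] w 59.9 q7 0.04 [ 0.44  0.48 -0.51  1.63  0.26  1.1   0.04]
delta world mm [-61.1 242.8  -7.4]  tool-axes cm [24.99 -1.58  0.69]
world turn 66.5 or -113.5 => tool turn -66.5
```

```bash
python3 - <<'E'
from h import *
p,d=get_image("wrist");cv2.imwrite("pics/wrist11.png",p[:,:,::-1])
E
python3 intool.py;python3 plan.py .5381 .1371 .19 77
```

```text
top plane z -36.5 x max [60.  61.3 62.2] y [-33.2 -31.1  28.   30.6]
plane slope x,y deg [0.06 0.04]
side -1 [-31.6 -31.9 -31.9 -31.7 -31.4 -31.9 -31.8 -31.6 -31.3 -31.  -30.8 -30.7
 -30.9 -30.8 -30.8]
side 1 [28.5 28.3 28.6 28.6 28.5 28.4 28.2 28.5 28.5 27.8 27.8 27.2 28.  27.7
 27.6]
t 33.4 pos [ 0.5983 -0.1059  0.1929] jaw 10.48 tilt 0.16 F [-0.1  0.  -4.4] w 60.1 q7 0.04 [ 0.44  0.49 -0.51  1.63  0.26  1.09  0.04]
delta world mm [-60.2 243.   -2.9]  tool-axes cm [24.99 -1.5   0.26]
world turn 66.52 or -113.48 => tool turn -66.52
```

View pics/wrist11.png

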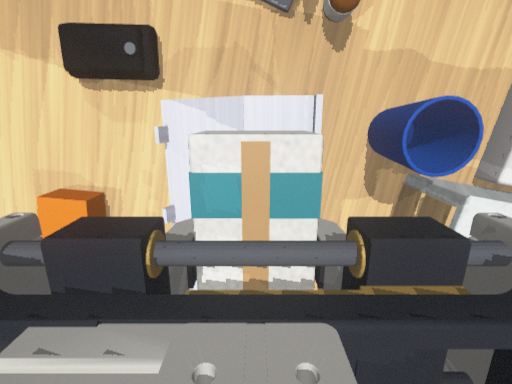

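```bash
python3 -m crank '[[[1,0,0],-3,110],[[2,0,0],-4,110],[[3,0,0],0,110],[[4,0,0],0,110],[[4,0,0],0,110]]' 30 && python3 -m crank '[[[4,0,0],0,110],[[3,0,0],-3,110],[[1,0,0],-6,110],[[0,0,0],-8,110],[[0,0,0],-8,110]]' && python3 -m crank '[[[0,0,0],-8,110],[[0,0,0],-8,110],[[0,0,0],-8,110],[[0,0,0],-7,110],[[0,0,0],-3.5,110]]'; python3 plan.py .5381 .1371 .17 77
```

```text
clock: 33.9
position: [0.5561, 0.0304, 0.1899]
ee_rot: [-1.854, -2.534, 0.002]
force: [0.5, 0.8, -3.5]
width: 0.651
clock: 34.4
position: [0.5316, 0.1061, 0.1901]
ee_rot: [-1.249, -2.88, 0.002]
force: [-0.4, -0.4, -3.5]
width: 0.652
clock: 34.9
position: [0.5319, 0.1052, 0.19]
ee_rot: [-0.343, -3.12, 0.001]
force: [0.4, -0.2, -4.1]
width: 0.652
t 34.9 pos [0.5319 0.1052 0.19  ] jaw 77.45 tilt 0.14 F [ 0.4 -0.2 -4.1] w 60.0 q7 0.68 [ 0.32  0.47 -0.85  1.77  0.4   1.08  0.68]
delta world mm [  6.2  31.9 -20. ]  tool-axes cm [0.08 3.25 2.  ]
world turn -0.45 or 179.55 => tool turn 0.45
```

```bash
python3 -m crank '[[[0,1,0.5],0.2,110],[[0,1.2,1],0.2,110],[[0.05,0.8,1],0,110],[[0,0,0],0,110],[[0,0,0],0,110]]' 30; python3 st.py; python3 plan.py .5377 .1352 .08 77; python3 intool.py
python3 - <<'E'
from h import *
p,d=get_image("wrist");c=get_calibration("wrist");cv2.imwrite("pics/wrist12.png",p[:,:,::-1])
W=cloud(d,c)
cs,sn=np.cos(np.radians(-13)),np.sin(np.radians(-13))
q=W-np.array([.5391,.1769,0]);X=(cs*q[...,0]+sn*q[...,1])*1000;Y=(-sn*q[...,0]+cs*q[...,1])*1000;Z=W[...,2]*1000
m=(abs(Z-94)<3)&(Y>8)&(Y<74)&(X>-90)&(X<60)&(d>0)
print('carton1 n',m.sum(),'Y',np.percentile(Y[m],[0,1,5,99,100]).round(1),'Xmin',np.percentile(X[m],[0,1,2]).round(1),'z',np.median(Z[m]))
E
```

```text
clock: 35.4
position: [0.5392, 0.1342, 0.1657]
ee_rot: [-0.365, -3.119, 0.001]
force: [0.4, -0.0, -3.1]
width: 0.651
t 35.4 tray x,y 9.8 -41.6 z 0.1657 Ftray 0.4 0.1 -3.1 w 59.9
t 35.4 pos [0.5392 0.1342 0.1657] jaw 76.65 tilt 0.08 F [ 0.4 -0.  -3.1] w 59.9 q7 0.6 [ 0.24  0.52 -0.83  1.77  0.43  1.05  0.6 ]
delta world mm [ -1.5   1.  -85.7]  tool-axes cm [0.16 0.07 8.57]
world turn 0.35 or -179.65 => tool turn -0.35
top plane z -39.0 x max [61.4 62.3 62.7] y [-32.9 -30.1  28.8  33.6]
plane slope x,y deg [ 0.11 -0.04]
side -1 [-30.9 -31.  -31.  -31.  -30.7 -31.  -30.9 -30.9 -30.8 -30.3 -30.2 -30.7
 -30.4 -30.2 -30.7]
side 1 [29.7 29.6 29.9 29.6 29.6 29.4 29.7 29.6 29.5 29.1 28.9 29.4 29.2 29.1
 29.1]
carton1 n 6438 Y [12.8 15.4 18.2 72.5 74. ] Xmin [-74.2 -55.2 -54.4] z 94.26819465841052
```

View pics/wrist12.png

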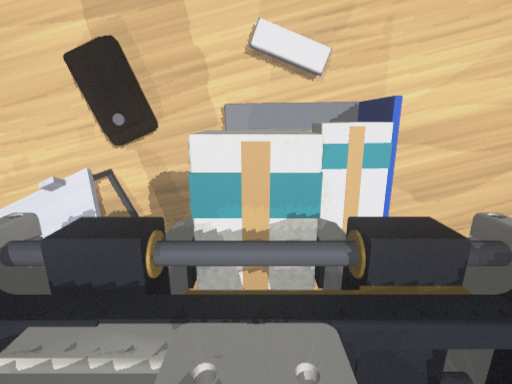

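```bash
python3 -m crank '[[[0.15,0.05,2],-0.3,110],[[0,0,2.5],0,110],[[0,0,2.5],0,110],[[0,0,1.5],0,110],[[0,0,0],0,110]]' 30;  python3 st.py; python3 -m crank '[[[0,0,0.3],0,110],[[0,0,0.2],0,110],[[0,0,0],0,110]]'; python3 st.py;python3 plan.py .5377 .1352 .0575 77
```

```text
clock: 36.0
position: [0.5376, 0.1336, 0.0797]
ee_rot: [-0.359, -3.118, 0.002]
force: [0.0, -0.7, -3.7]
width: 0.652
t 36.0 tray x,y 8.3 -42.6 z 0.0797 Ftray 0.2 -0.7 -3.7 w 60.0
clock: 36.3
position: [0.539, 0.1347, 0.0769]
ee_rot: [0.359, 3.12, 0.0]
force: [-0.3, -0.8, -4.3]
width: 0.651
t 36.3 tray x,y 9.4 -41.1 z 0.0769 Ftray -0.1 -0.8 -4.3 w 59.9
t 36.3 pos [0.539  0.1347 0.0769] jaw 76.88 tilt 0.07 F [-0.3 -0.8 -4.3] w 59.9 q7 0.51 [ 0.19  0.62 -0.76  1.86  0.54  0.88  0.51]
delta world mm [ -1.3   0.5 -19.4]  tool-axes cm [0.14 0.02 1.94]
world turn 0.12 or -179.88 => tool turn -0.12
```

```bash
python3 -m crank '[[[0.1,0,0.6],-0.1,110],[[0,0,0.6],0,110],[[0,0,0.4],0,110],[[0,0,0.2],0,110],[[0,0,0],0,110]]' 30;  python3 st.py; python3 -m crank '[[[0,0,0.1],0,110],[[0,0,0],0,110]]' 20; python3 st.py
```

```text
clock: 36.8
position: [0.5373, 0.1347, 0.0578]
ee_rot: [-0.356, -3.121, 0.0]
force: [0.4, -0.3, -4.1]
width: 0.649
t 36.8 tray x,y 7.7 -41.5 z 0.0578 Ftray 0.5 -0.2 -4.1 w 59.7
clock: 37.0
position: [0.5376, 0.1349, 0.0572]
ee_rot: [0.356, 3.121, 0.0]
force: [-0.3, 0.4, -3.0]
width: 0.653
t 37.0 tray x,y 8.0 -41.3 z 0.0572 Ftray -0.3 0.3 -3.0 w 60.0
```

```bash
python3 -m crank '[[[0,0,0.1],0,110],[[0,0,0],0,110]]' 15;  python3 st.py; python3 -m crank '[[[0,0,0.1],0,110],[[0,0,0],0,110]]' 10; python3 st.py;python3 -m crank '[[[0,0,0.05],0,110],[[0,0,0],0,110]]' 8; python3 st.py
```

```text
clock: 37.2
position: [0.5376, 0.1348, 0.0562]
ee_rot: [0.356, 3.121, -0.0]
force: [-0.2, -0.4, -3.7]
width: 0.65
t 37.2 tray x,y 8.0 -41.4 z 0.0562 Ftray -0.2 -0.4 -3.7 w 59.8
clock: 37.4
position: [0.5376, 0.1349, 0.0553]
ee_rot: [0.356, 3.121, 0.0]
force: [0.3, -0.3, -2.4]
width: 0.652
t 37.4 tray x,y 8.0 -41.3 z 0.0553 Ftray 0.4 -0.2 -2.4 w 60.0
clock: 37.6
position: [0.5377, 0.1348, 0.0553]
ee_rot: [0.356, 3.121, -0.0]
force: [-2.7, -1.2, 4.7]
width: 0.656
t 37.6 tray x,y 8.1 -41.3 z 0.0553 Ftray -2.4 -1.8 4.7 w 60.3
```

```bash
python3 -m crank '[[[0,0,0],0,86],[[0,0,0],0,80],[[0,0,0],0,76],[[0,0,-0.1],0,75],[[0,0,-0.3],0,75]]' 8;  python3 st.py; python3 -m crank '[[[0,0,-1.5],0,75],[[0,0,-2],0,75],[[0,0,-2.2],0,75],[[0,-1.5,0],0,150],[[0,-2,0],0,255]]' 20; python3 -m crank '[[[0,-2,0],0,255],[[0,0,0],0,255],[[0,0,0],0,255],[[0,0,0],0,255],[[0,0,0],0,255]]'; python3 st.py
python3 - <<'E'
from h import *
p,d=get_image("wrist");cv2.imwrite("pics/wrist13.png",p[:,:,::-1])
E
```

```text
clock: 38.1
position: [0.5374, 0.1347, 0.0586]
ee_rot: [-0.356, -3.121, 0.0]
force: [1.1, 0.2, -0.0]
width: 0.705
t 38.1 tray x,y 7.8 -41.4 z 0.0586 Ftray 1.0 0.4 -0.0 w 64.9
clock: 38.6
position: [0.5301, 0.1012, 0.1172]
ee_rot: [0.353, 3.119, 0.002]
force: [-0.3, -0.6, 0.0]
width: 0.581
clock: 39.1
position: [0.5253, 0.0821, 0.1159]
ee_rot: [0.354, 3.121, 0.001]
force: [0.4, 0.2, -0.9]
width: 0.143
t 39.1 tray x,y 7.8 -95.5 z 0.1159 Ftray 0.4 0.2 -0.9 w 13.2
```

View pics/wrist13.png

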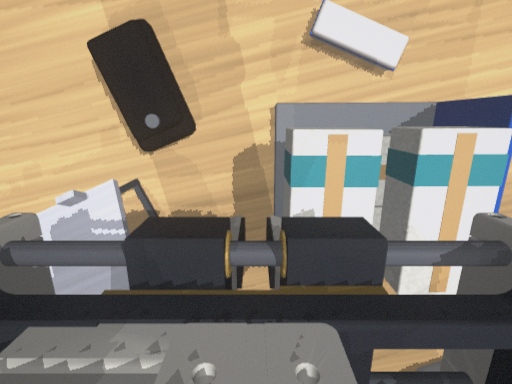

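```bash
python3 -m crank '[[[0,0,1.5],0,255],[[0,0,2],0,255],[[0,0,1.6],0,255],[[0,0,0.3],0,255],[[0,0,0],0,255]]'; python3 st.py; python3 -m crank '[[[0,0.4,0],0,255],[[0,0.4,0],0,255],[[0,0.4,0],0,255],[[0,0.4,0],0,255],[[0,0.4,0],0,255]]';python3 st.py
```

```text
clock: 39.65
position: [0.5246, 0.0814, 0.0609]
ee_rot: [-0.355, -3.12, 0.0]
force: [-0.5, 0.6, 0.5]
width: 0.004
t 39.65 tray x,y 7.4 -96.3 z 0.0609 Ftray -0.6 0.4 0.5 w 0.3
clock: 40.15
position: [0.5299, 0.1007, 0.062]
ee_rot: [0.356, 3.121, -0.001]
force: [-0.2, -3.2, 2.4]
width: 0.002
t 40.15 tray x,y 8.2 -76.3 z 0.062 Ftray 0.5 -3.1 2.4 w 0.2
```

```bash
python3 -m crank '[[[0,0.3,0],0,255],[[0,0.3,0],0,255],[[0,0.2,0],0,255],[[0,0,0],0,255]]';python3 st.py;python3 -m crank '[[[0,0.1,0],0,255],[[0,0.1,0],0,255],[[0,0,0],0,255]]';python3 st.py
```

```text
clock: 40.55
position: [0.5316, 0.1091, 0.0617]
ee_rot: [0.355, 3.121, 0.001]
force: [0.2, -0.9, 0.8]
width: 0.005
t 40.55 tray x,y 7.9 -67.8 z 0.0617 Ftray 0.4 -0.8 0.8 w 0.5
clock: 40.85
position: [0.5319, 0.1105, 0.0617]
ee_rot: [-0.356, -3.121, 0.0]
force: [-0.5, -2.7, 1.9]
width: 0.005
t 40.85 tray x,y 7.9 -66.3 z 0.0617 Ftray 0.2 -2.7 1.9 w 0.4
```

```bash
python3 -m crank '[[[0,0.1,0],0,255],[[0,0,0],0,255]]';python3 st.py;python3 -m crank '[[[0,0.05,0],0,255],[[0,0,0],0,255]]';python3 st.py;python3 -m crank '[[[0,0.05,0],0,255],[[0,0,0],0,255]]';python3 st.py
```

```text
clock: 41.05
position: [0.5321, 0.1115, 0.0617]
ee_rot: [-0.356, -3.121, -0.0]
force: [-0.5, -2.8, 1.4]
width: 0.003
t 41.05 tray x,y 7.9 -65.3 z 0.0617 Ftray 0.1 -2.9 1.4 w 0.3
clock: 41.25
position: [0.5323, 0.1119, 0.0617]
ee_rot: [0.356, 3.121, -0.0]
force: [-0.3, -2.4, 1.5]
width: 0.004
t 41.25 tray x,y 8.0 -64.9 z 0.0617 Ftray 0.2 -2.4 1.5 w 0.4
clock: 41.45
position: [0.5325, 0.1123, 0.0617]
ee_rot: [0.356, 3.121, -0.0]
force: [0.3, -3.0, 0.9]
width: 0.006
t 41.45 tray x,y 8.2 -64.5 z 0.0617 Ftray 1.0 -2.8 0.9 w 0.5
```

```bash
python3 -m crank '[[[0,0.05,0],0,255],[[0,0,0],0,255]]';python3 st.py;python3 -m crank '[[[0,0.05,0],0,255],[[0,0,0],0,255]]';python3 st.py;python3 -m crank '[[[0,0.05,0],0,255],[[0,0,0],0,255]]';python3 st.py
```

```text
clock: 41.65
position: [0.5326, 0.1124, 0.0617]
ee_rot: [0.357, 3.121, -0.001]
force: [0.9, -4.4, 1.2]
width: 0.003
t 41.65 tray x,y 8.2 -64.3 z 0.0617 Ftray 1.8 -4.0 1.2 w 0.3
clock: 41.85
position: [0.5326, 0.1124, 0.0617]
ee_rot: [-0.357, -3.121, 0.002]
force: [0.2, -6.5, 2.5]
width: 0.006
t 41.85 tray x,y 8.2 -64.3 z 0.0617 Ftray 1.6 -6.3 2.5 w 0.5
clock: 42.05
position: [0.5326, 0.1124, 0.0617]
ee_rot: [-0.357, -3.121, 0.003]
force: [-0.2, -8.6, 4.5]
width: 0.002
t 42.05 tray x,y 8.2 -64.3 z 0.0617 Ftray 1.7 -8.5 4.5 w 0.2
```

```bash
python3 -m crank '[[[0,-0.6,0],0,255],[[0,-0.3,-2],0,200],[[0,0,-3],0,116],[[0,0,-1.5],0,116],[[1,2,0],0,116]]' 20; python3 -m crank '[[[2.5,2.5,0],0,116],[[2.5,2.5,0],0,116],[[2,1.2,0],0,116],[[0.5,0.4,0],0,116],[[0,0,0],0,116]]'; python3 st.py;python3 plan.py .4665 .2091 .06 77
python3 - <<'E'
from h import *
p,d=get_image("top");cv2.imwrite("pics/top14.png",cv2.resize(p[130:260,65:225,::-1],None,fx=4,fy=4,interpolation=cv2.INTER_CUBIC))
E
```

```text
clock: 42.55
position: [0.5276, 0.1252, 0.1285]
ee_rot: [0.362, 3.117, 0.001]
force: [0.4, -0.2, -0.3]
width: 0.304
clock: 43.05
position: [0.4668, 0.2089, 0.1268]
ee_rot: [0.352, 3.122, 0.001]
force: [-0.2, -0.7, 0.1]
width: 0.545
t 43.05 tray x,y -77.6 14.9 z 0.1268 Ftray -0.0 -0.7 0.1 w 50.2
t 43.05 pos [0.4668 0.2089 0.1268] jaw 77.12 tilt 0.03 F [-0.2 -0.7  0.1] w 50.2 q7 0.38 [ 0.09  0.5  -0.83  1.92  0.46  0.92  0.38]
delta world mm [ -0.3   0.2 -66.8]  tool-axes cm [0.04 0.01 6.68]
world turn -0.12 or 179.88 => tool turn 0.12
```

View pics/top14.png

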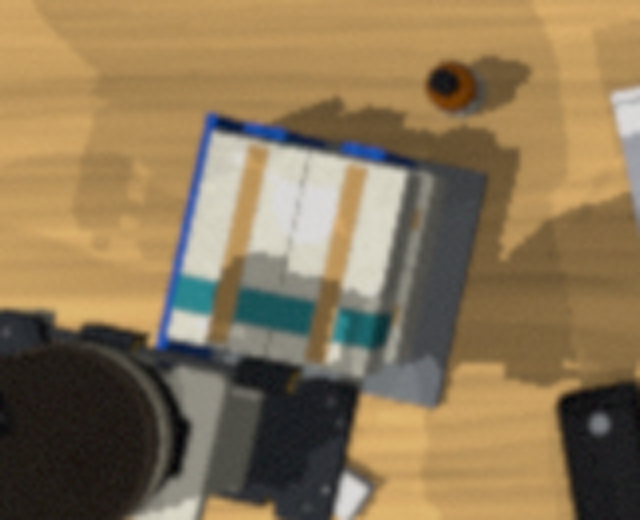

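```bash
python3 -m crank '[[[0,0,2],0.1,116],[[0,0,2.5],0,116],[[0,0,1.7],0,116],[[0,0,0.3],0,116],[[0,0,0],0,116]]'; python3 st.py; python3 -m crank '[[[-0.3,0,0],0,116],[[-0.3,0,0],0,116],[[-0.2,0,0],0,116],[[-0.1,0,0],0,116],[[0,0,0],0,116]]';python3 st.py
```

```text
clock: 43.6
position: [0.4677, 0.2071, 0.0614]
ee_rot: [-0.361, -3.12, 0.001]
force: [0.5, -0.1, -0.3]
width: 0.545
t 43.6 tray x,y -76.3 13.3 z 0.0614 Ftray 0.5 0.0 -0.3 w 50.1
clock: 44.1
position: [0.4763, 0.2059, 0.0619]
ee_rot: [0.359, 3.121, 0.0]
force: [-0.2, 0.9, 0.2]
width: 0.544
t 44.1 tray x,y -67.7 14.2 z 0.0619 Ftray -0.4 0.9 0.2 w 50.1
```

```bash
python3 -m crank '[[[-0.1,0,0],0,116],[[-0.1,0,0],0,116],[[-0.1,0,0],0,116],[[0,0,0],0,116]]';python3 st.py; python3 -m crank '[[[-0.1,0,0],0,116],[[0,0,0],0,116]]';python3 st.py
```

```text
clock: 44.5
position: [0.478, 0.2056, 0.0616]
ee_rot: [-0.357, -3.12, 0.0]
force: [-5.3, 0.8, 3.9]
width: 0.548
t 44.5 tray x,y -66.0 14.2 z 0.0616 Ftray -5.3 -0.4 3.9 w 50.5
clock: 44.7
position: [0.4792, 0.2053, 0.0616]
ee_rot: [-0.358, -3.12, 0.0]
force: [-4.8, 0.7, 2.4]
width: 0.546
t 44.7 tray x,y -64.8 14.2 z 0.0616 Ftray -4.9 -0.4 2.4 w 50.2
```

```bash
python3 -m crank '[[[-0.05,0,0],0,116],[[0,0,0],0,116]]';python3 st.py; python3 -m crank '[[[-0.05,0,0],0,116],[[0,0,0],0,116]]';python3 st.py
```

```text
clock: 44.9
position: [0.4799, 0.2051, 0.0616]
ee_rot: [-0.358, -3.121, 0.0]
force: [-4.4, 2.3, 1.6]
width: 0.545
t 44.9 tray x,y -64.0 14.2 z 0.0616 Ftray -4.8 1.2 1.6 w 50.1
clock: 45.1
position: [0.4804, 0.205, 0.0616]
ee_rot: [-0.358, -3.121, 0.0]
force: [-4.4, 1.7, 1.4]
width: 0.541
t 45.1 tray x,y -63.5 14.2 z 0.0616 Ftray -4.7 0.6 1.4 w 49.7
```

Sliding at about 4.8 N (both cartons' friction); continue to the posts.

```bash
python3 -m crank '[[[-0.05,0,0],0,116],[[0,0,0],0,116]]';python3 st.py; python3 -m crank '[[[-0.05,0,0],0,116],[[0,0,0],0,116]]';python3 st.py; python3 -m crank '[[[-0.05,0,0],0,116],[[0,0,0],0,116]]';python3 st.py
```

```text
clock: 45.3
position: [0.4805, 0.205, 0.0616]
ee_rot: [-0.357, -3.12, 0.0]
force: [-6.7, 1.3, 3.1]
width: 0.547
t 45.3 tray x,y -63.4 14.2 z 0.0616 Ftray -6.8 -0.2 3.1 w 50.3
clock: 45.5
position: [0.4805, 0.2049, 0.0616]
ee_rot: [-0.356, -3.12, 0.001]
force: [-8.2, 1.4, 4.3]
width: 0.547
t 45.5 tray x,y -63.4 14.1 z 0.0616 Ftray -8.3 -0.5 4.3 w 50.3
clock: 45.7
position: [0.4805, 0.2049, 0.0616]
ee_rot: [-0.356, -3.119, 0.001]
force: [-10.5, 1.3, 7.3]
width: 0.543
t 45.7 tray x,y -63.4 14.1 z 0.0616 Ftray -10.5 -1.1 7.3 w 50.0
```

```bash
python3 -m crank '[[[0.3,0,0],0,116],[[0.8,0,0],0,116],[[0.8,0,-1],0,116],[[0,0,-3],0,116],[[0,0,-4],0,116]]'; python3 -m crank '[[[0,-3,-3],0,116],[[0,-5,0],0,116],[[0,-5,0],0,116],[[0,-5,0],0,116],[[0,-5,0],0,116]]'; python3 -m crank '[[[0,-5,0],0,116],[[0,-4,0],0,116],[[0,-2,0],0,116],[[0,0,0],0,116],[[0,0,0],0,116]]'; python3 st.py
cat > chk.py <<'E'
from fit import *
np.set_printoptions(precision=1,suppress=True)
cs,sn=np.cos(np.radians(-13)),np.sin(np.radians(-13))
p,d=get_image("top");c=get_calibration("top");W=cloud(d,c);cv2.imwrite("pics/top15.png",cv2.resize(p[110:270,65:265,::-1],None,fx=3.5,fy=3.5,interpolation=cv2.INTER_CUBIC))
def tr(P): v=P-np.array([.5391,.1769,0]);return np.stack([(cs*v[...,0]+sn*v[...,1])*1000,(-sn*v[...,0]+cs*v[...,1])*1000,P[...,2]*1000],-1)
T=tr(W)
m=(abs(T[...,2]-94)<2.5)&(abs(T[...,0])<90)&(T[...,1]>-80)&(T[...,1]<73)
n,l,s,_=cv2.connectedComponentsWithStats(m.astype(np.uint8));m=l==1+np.argmax(s[1:,4])
q=T[m];print('top layer n',len(q),'z',q[:,2].mean(),'x',np.percentile(q[:,0],[0,1,99,100]),'y',np.percentile(q[:,1],[0,1,99,100]),cv2.minAreaRect(q[:,:2].astype(np.float32)))
A=np.c_[q[:,:2],np.ones(len(q))];print('slope deg',np.degrees(np.linalg.lstsq(A,q[:,2],rcond=None)[0][:2]))
for y0 in (-40,-25,-10,5,25,40,55,68):
    k=abs(q[:,1]-y0)<5;print(y0,'x',q[k,0].min(),q[k,0].max(),'z',q[k,2].mean())
lo=(abs(T[...,2]-52)<3)&(abs(T[...,0])<90)&(abs(T[...,1])<90);print('low visible',lo.sum(),np.percentile(T[lo],[1,99],axis=0))
for nme in ("oil_bottle","slide_mailer","mouse","tip_box","pen_cup"):
    r=look_for(nme,"top");print(nme,[(x['location'],round(x['score'],2)) for x in r[:2]])
E
python3 chk.py
```

```text
clock: 46.2
position: [0.4624, 0.2084, 0.1421]
ee_rot: [-0.357, -3.119, 0.002]
force: [0.9, 0.6, 0.4]
width: 0.544
clock: 46.7
position: [0.4108, -0.0168, 0.1724]
ee_rot: [0.358, 3.12, -0.002]
force: [0.7, -0.6, 1.1]
width: 0.547
clock: 47.2
position: [0.3868, -0.1221, 0.1722]
ee_rot: [0.36, 3.12, -0.001]
force: [0.0, -0.8, -0.1]
width: 0.545
t 47.2 tray x,y -81.2 -325.6 z 0.1722 Ftray 0.2 -0.8 -0.1 w 50.1
top layer n 2310 z 93.65497537109312 x [-50.7 -49.3  74.1  81. ] y [-47.1 -45.5  71.5  72.9] ((15.125244140625, 12.921344757080078), (131.62396240234375, 120.01204681396484), 0.04723948985338211)
slope deg [-0. -0.]
-40 x -50.58102391200666 74.60765756324408 z 93.55270741685847
-25 x -50.188819123501354 80.96489576689024 z 93.66620745868988
-10 x -50.40114307935723 74.23623518896007 z 93.75592648004768
5 x -50.67721951643502 74.95732538130672 z 93.76010194618695
25 x -50.38783950765865 75.10696395089265 z 93.68763243099156
40 x -50.16274817517976 75.002042487544 z 93.82460835056753
55 x -50.020826572098635 74.80143428574884 z 93.60967512851316
68 x -50.70036779673147 74.68536472802737 z 93.50399438758065
low visible 149 [[-70.3 -52.7  49.2]
 [ 78.9  74.7  54.8]]
oil_bottle [([0.6538, 0.0955, 0.0409], 0.57)]
slide_mailer [([0.4141, 0.2011, 0.0135], 0.9), ([0.5737, 0.1165, 0.0506], 0.52)]
mouse [([0.4165, 0.0057, 0.0287], 0.93)]
tip_box [([0.6445, -0.2408, 0.1281], 0.64)]
pen_cup [([0.772, -0.0131, 0.0449], 0.86)]
```

View pics/top15.png

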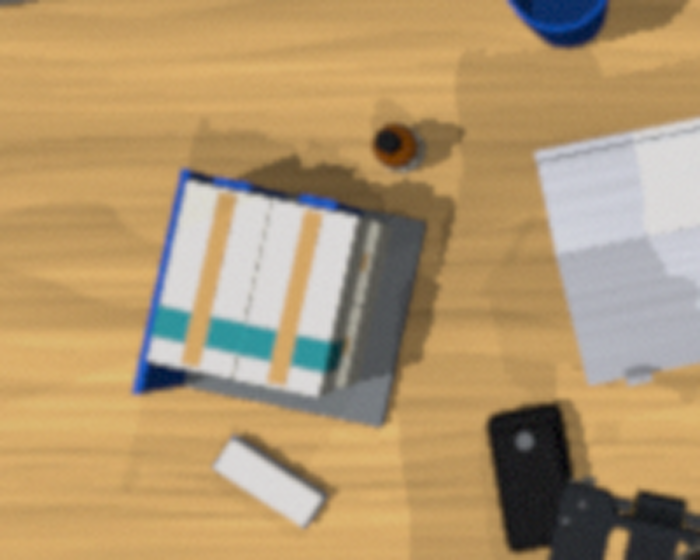

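```bash
python3 -m crank '[[[0,0,0],0,116],[[0,0,0],0,116]]'; python3 - <<'E'
from cell import workorder,monitor
print(monitor.observe()['dq'].round(3));print(workorder.sign_off())
E
```

```text
clock: 47.7
position: [0.3868, -0.122, 0.1717]
ee_rot: [-0.358, -3.121, -0.0]
force: [-0.8, -0.1, 0.2]
width: 0.543
[ 0.004  0.002  0.003 -0.001  0.003 -0.     0.001]
the job is handed in; nothing more can be done
None
```

Both cartons are lying as the second layer on the tray, tape side up and pushed home. I handed the job in at about 48 s of the 72 s allowed.

**How it was done:** The tool only points straight down, so I gripped each tilted carton with the finger tips on its edges. I moved it up to the level ledge, flattened it there in the jaws, and carried it to the tray. Each carton was set down clear of its place and pushed sideways, the first to the wall and the second to the first. Then both were pushed together to the posts. My last readings were about 6 to 9 N on the sideways pushes and 10 N on the end push.

**What went wrong:** On the first try the grip on carton_a was too weak, and it slipped from a small height during the lift. It fell back into its place on the rack. I re-measured its position there and gripped it harder the second time. I could not check for damage inside.

**Last checks (top camera, tray frame):**

| Check | Measured | Required |
|---|---|---|
| Second layer, x span | about -50.5 to 75 mm, so origins near x 12 | 6 to 17 |
| Origins in y | about 44 to 45 and -15 to -16 mm | 40 to 50 and -22 to -8 |
| Top height | 94 mm, level, so bottoms at about 52 mm | 47 to 56 |
| Rotation off the tray axis | about 0° | within 3.4° |

- **Lower cartons:** only a strip of them still shows, and it looks unmoved within the 2 to 3 mm I can measure.
- **Bystanders:** the oil bottle, slide mailer, mouse and tip box were found within about 4 mm of where they started. I saw the pen cup in place at the end, but I had not measured it at the start.
- **Arm:** it was clear of everything at hand-in.

No check failed or disagreed. At the start, the top and wrist cameras differed by about 2.5 mm on the carton positions, and I worked from the wrist camera.

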